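# Load a pin blank into the lever collet fixture

### The arm

A 6-joint arm with a two-finger parallel gripper is mounted at the origin on the work surface. World frame = base frame: x ahead of the robot, y to its left, z up, the work surface at z = 0. Lengths are in m, angles in rad, forces in N, time in s.
With the tool pointing down it reaches from about 0.425 to 0.95 m from the base axis. Payload 3.5 kg.
Tool frame: the origin (TCP) lies at the very end of the fingers, on their centre line; the grasp point (between the pads) lies 19 mm behind it (tcp_to_grasp is the z of the grasp point in the tool frame, in m); z points along the fingers, y is the direction in which the jaws open and shut (so a half turn about z gives the same grasp; the last joint's range is limited). The gripper opens to 85 mm and grips with 20 to 120 N. Pads are 22 mm wide; open, the fingers measure 114 mm over their backs; the gripper's body (76 mm by 85 mm) begins 54 mm behind the grasp point. The pads swing forward as they close: fully open they stand 13 mm farther back than shut.
Start: joints at [-1.471, 0.286, 1.577, -0, 1.279, -0.15], TCP at [0.167, -0.654, 0.231] pointing down, gripper open.
Joint ranges: [-2.77, 2.77], [-0.9, 2.22], [0.21, 2.48], [-1.53, 4.67], [0.24, 2.81], [-2.84, 2.84]. Speed limits (rad/s): [2.79, 2.79, 3.14, 3.14, 3.14, 3.14].

### API

Orientations are given as a unit quaternion [w, x, y, z].
In Python, from workcell import * gives the robot as it stands.
- The arm moves only by the tool arm_command, never from a script. Its argument "commands" is a list of rows, each an object of numbers: "x", "y", "z": the shift along the tool's x, y, z in cm; "wx", "wy", "wz": the turn, a rotation vector about the tool's x, y, z in degrees. A call has 1 to 5 rows; each row is the pose to reach, as a shift and turn from the pose measured when the call began, along the tool's axes at that moment; what a row does not reach only later rows make up. A row lasts 1/8 s, in which the tool goes at most 62.5 mm and 10.7 degrees, less where a joint would pass 70% of its speed; a pose out of reach is approached as far as the arm can. A call with a gripper value outside its range is refused whole. "grip" is the finger opening in cm, from 0 to 8.54, set as the call begins (left out, the last holds). The fingers move at their own pace and stop on an object; "squeeze" is the grip in N (left out, the last holds). Time passes only in rows, so rows that repeat a pose let the fingers close. It gives the time, the measured TCP pose, the force and the opening at its end, in the units of the state.
- get_state(): the state, without advancing time (a new reading comes with each control period).
- camera(name): name is "scene" or "top" or "wrist"; returns a dict with "img" (480x640x3 uint8, red, green, blue), "depth" (480x640 float32, m along the optical axis (not along the pixel's ray), 0 where there is no reading), "intrinsics" (3x3 intrinsics, pixels), "k1" (the pictures are not rectified: a ray, as slopes to the right and down, at radius r is drawn at 1 + k1 r^2 times it, then the intrinsics apply), "R" (3x3) and "t" (3): a world point X has camera coordinates R X + t. Camera axes: x right, y down, z forward; pixel columns grow to the right and rows downward; lengths in m; the calibration is good to about 2 mm. A picture is of the moment at which its call begins.
- sign_off(): hands the job in, once; it reports no verdict.
The state is a dict: "time": time; "joint_pos": joint angles; "qd": joint speeds; "joint_torque": joint torques, N m; "ee_pos": TCP position; "ee_rot": TCP orientation; "contact_force": force on the tool from outside, world axes, zero at the start; "wrist_torque": the same for the moment, N m; "gripper_width": finger opening in m.
Only numpy, scipy, OpenCV 4.12 (cv2) and the standard library are available. Lean on these libraries where they do the work, as an engineer would, in place of code of your own. Each camera call takes 0.05 s, during which the arm holds its last target.

### The job

Set the green collet fixture up for the long spring-pin blank: first slide the red grip of its length stop all the way back to the end stop, away from the collet. Then take the round silver bar from the blue rack, feed it through the open collet until its end meets the length stop, and swing the lever with the black grip fully over to clamp it. Leave the two other bars and everything else on the bench where they are.

Things in the scene. Friction and masses are not known exactly. Their poses are not given: they have to be found in the camera images.
- fixture: Green lever collet fixture, fixed to the bench, 130 x 200 mm. Origin: middle of its base, on the bench. y runs along the level spindle line (105 mm up) from the collet mouth (y = -100 mm) through the headstock (y -88 to -24, 76 wide, top 134 high) and length stop to the end plate (y 84 to 96, 76 high); z up. Nothing of it lies in front of the mouth (y below -100).
- collet_mouth (a point): Centre of the collet mouth, on the spindle line, 105 mm above the bench; axes as the fixture's, so a bar is fed along +y. The open collet is 18 to 19 mm wide between its four brass segments, with a 3 mm bevelled lead-in; the bore behind is 20 mm wide or more and open through to the length stop.
- stop_grip (a point): Middle of the red round grip (24 mm diameter, 32 mm high, upright, middle 148 mm above the bench) on top of the grey length stop. Nothing is beside it; the stop's post below it ends 116 mm above the bench.
- stop_face (a point): Centre of the steel anvil face (20 mm diameter) of the length stop that the bar's end meets, on the spindle line; 19 mm nearer the mouth than the grip's middle.
- length_stop (a joint): Slide of the length stop in m, along the fixture's +y: 0 nearest the collet (face 84 mm behind the mouth), 0.050 against the end stop (face 134 mm behind the mouth). About 4 N of friction; it stays where it is left.
- lever_grip (a point): Middle of the black grip (24 mm thick, 54 mm long along the lever, its end 142 mm from the spindle line) at the end of the closer lever; 115 mm from the spindle line.
- lever_pivot (a point): Point on the spindle line, 47 mm behind the mouth, about which the closer lever turns; axes as the fixture's.
- closer_lever (a joint): Angle of the closer lever in rad: 0 open (leans 0.65 rad from upright to the fixture's +x), 1.2 closed at its stop (leans 0.55 rad to -x). It turns about the spindle line, over the top, in the fixture's x-z plane; a 12 mm stem joins grip and pivot. About 3 N at the grip moves it, a little more as the collet grips; it stays where it is left.
- round_bar_center (a point): Centre of the round silver bar to be loaded: 16 mm diameter, 204 mm long, 0.3 kg, both ends alike with 2 mm chamfers; its y axis runs along the bar. It lies level in one of the three notches of the rack, centre about 49 mm above the bench. Loaded against the stop in its end position, 70 mm of it stands out of the mouth.
- hex_bar_center (a point): Centre of the brass hexagonal bar (17 mm across flats, 190 mm long) in another notch; y along it. Leave it.
- thick_bar_center (a point): Centre of the brown thick round bar (24 mm diameter, 180 mm long) in another notch; y along it, top 66 mm above the bench. Leave it.
- rack: Blue bar rack, fixed to the bench: two notched plates, 8 mm thick and 180 mm long (along x), at y = -32 and +32 mm, top 53 mm high. Origin: middle, on the bench. Bars lie along its y axis in notches at x = -56, 0 and +56 mm, their middles within 12 mm of y = 0; under them, outside and between the plates, is free space.
- oil_can: Orange oil can with a conical top and steel spout, 64 mm diameter, 190 mm high, upright beside the feeding path. Origin under its middle. Leave it.
- piston: Aluminium engine piston, 87 mm diameter, 72 mm high, upright. Origin under its middle. Leave it.
- socket: Steel deep socket, 32 mm diameter, 60 mm high, upright. Origin under its middle. Leave it.
- bearing: Steel bearing, 80 mm diameter, 23 mm high, lying flat. Origin under its middle. Leave it.
- wrench: Steel wrench, 200 mm long (x axis), lying on the bench. Leave it.
- spray_can: Yellow spray can with a white band and cap, 56 mm diameter, 170 mm high, upright beside the feeding path. Origin under its middle. Leave it.
Not all that is in view belongs to the job. Of the things shaped like the part that bears round_bar_center, the aluminium one is meant.

How it is judged:
By the outcome, as a careful person would: the job done as asked, in the order asked, and still so for the second after the job is handed in, with the robot touching nothing.
It also fails if it takes over 72 s, if anything falls off the work surface, if the arm or the gripper's body presses on something with over 40 N, if the wrist force passes 120 N, or if a joint passes its speed limit or range.

## Working session

There is one attempt and no reset: what is moved stays moved. The work goes in short steps, Python scripts to look and compute and a tool call to move; the robot and the scene stay as the last step left them, time stands still between calls to the robot, and variables do not carry over. Pictures are saved under pics/ and viewed, and the job is handed in when it is done.

Besides the shell and the picture viewer there is one more tool, called after "Request:" in YAML: its name, and indented under it one key for each argument. arm_command: Moves the arm, as the interface text tells. Its arguments: {"type":"object","properties":{"commands":{"type":"array","items":{"type":"object","properties":{"x":{"type":"number"},"y":{"type":"number"},"z":{"type":"number"},"wx":{"type":"number"},"wy":{"type":"number"},"wz":{"type":"number"}}}},"grip":{"type":"number"},"squeeze":{"type":"number"}},"required":["commands"]}

```bash
ls; mkdir -p pics
python3 - <<'E'
from workcell import *
import cv2,numpy as np
s=get_state(); print(s)
for n in("scene","top","wrist"):
    c=camera(n); cv2.imwrite(f"pics/{n}0.png",c["img"][:,:,::-1]); np.savez(f"pics/{n}0.npz",**c)
    print(n,c["intrinsics"],c["k1"],c["R"],c["t"])
E
```

```text
pics
{'time': 0.0, 'joint_pos': array([-1.47102067e+00,  2.87198916e-01,  1.57820281e+00, -3.34923345e-07,
        1.27858179e+00, -1.49991619e-01]), 'qd': array([-4.50175138e-05,  2.48619395e-03, -3.59623934e-04, -8.94818995e-04,
       -1.51098030e-04,  1.37650999e-03]), 'joint_torque': array([-9.08184802e-06, -4.05982733e+01, -2.92624694e+01, -2.87279363e-04,
        5.82877983e-03,  9.90398057e-07]), 'ee_pos': array([ 0.16681266, -0.65337795,  0.22991103]), 'ee_rot': array([-1.19505626e-03,  9.92211453e-01,  1.24559236e-01,  2.98514033e-05]), 'contact_force': array([ 0.32067517, -0.48392429, -0.22293882]), 'wrist_torque': array([-0.01745476, -0.01739722,  0.01376548]), 'gripper_width': 0.08516012811320309}
scene [[586.96471546   0.         316.94932669]
 [  0.         586.96471546 240.42106827]
 [  0.           0.           1.        ]] 0.016962935492195016 [[ 0.73913098  0.67330373  0.01864079]
 [ 0.49754156 -0.52711195 -0.68891609]
 [-0.454024    0.51847379 -0.72460136]] [-0.38603119 -0.15909634  1.6699231 ]
top [[615.68442868   0.         315.57359444]
 [  0.         615.68442868 248.81974901]
 [  0.           0.           1.        ]] -0.13875125183430245 [[-0.01883802 -0.99982185  0.00117879]
 [-0.98428413  0.01833819 -0.1756373 ]
 [ 0.1755844  -0.00446893 -0.98445424]] [-0.01417639  0.53469095  1.45252587]
wrist [[424.57323748   0.         322.73864631]
 [  0.         424.57323748 232.30213929]
 [  0.           0.           1.        ]] 0.033750628955161094 [[ 0.24674684 -0.96907799 -0.0019628 ]
 [-0.92227819 -0.23545153  0.30653796]
 [-0.29752134 -0.07382702 -0.95185641]] [-0.6735661  -0.04003866  0.37962651]
```

View pics/scene0.png

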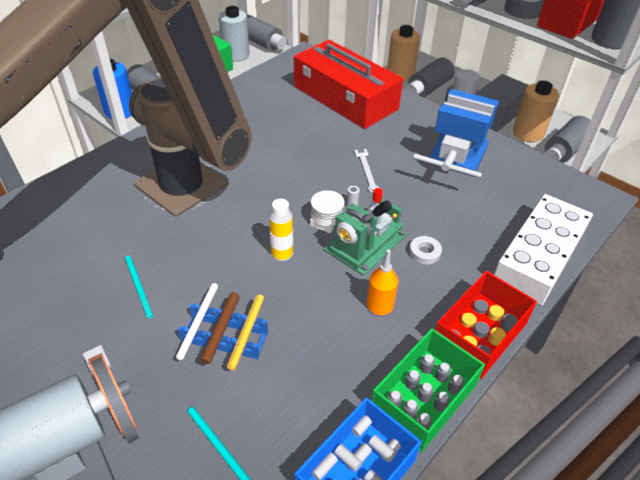

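View pics/top0.png

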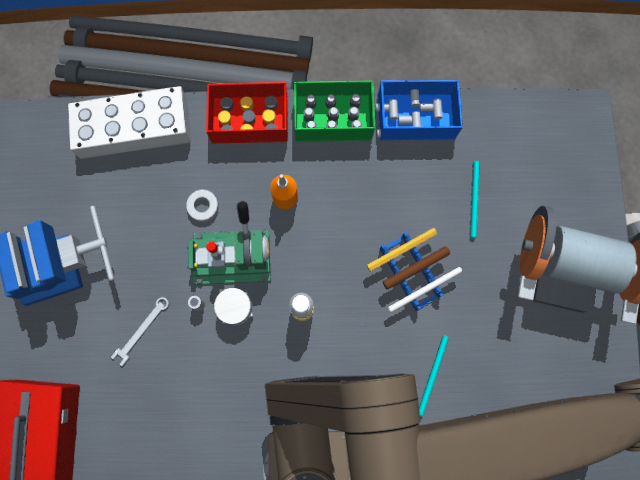

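The scene view shows the fixture at about (365,230), with red grip at (377,195) and black lever grip at (381,210). The rack is at (225,330) with the silver bar leftmost. In the top view the silver bar runs (390,308) to (461,270), the fixture is at (230,255), and the cans are at (284,190) and (301,305).

```bash
cat > h.py <<'E'
import numpy as np,cv2
def load(n):
    return dict(np.load(f"pics/{n}.npz"))
def cloud(c):
    K=c["intrinsics"];k1=float(c["k1"]);D=c["depth"]
    v,u=np.mgrid[0:480,0:640].astype(float)
    xd=(u-K[0,2])/K[0,0];yd=(v-K[1,2])/K[1,1]
    x,y=xd.copy(),yd.copy()
    for _ in range(8):
        f=1+k1*(x*x+y*y);x,y=xd/f,yd/f
    P=np.stack([x*D,y*D,D],-1)
    W=(P-c["t"])@c["R"]   # R^T(P-t)
    W[D<=0]=np.nan
    return W
def proj(c,X):
    p=c["R"]@np.asarray(X)+c["t"];x,y=p[:2]/p[2];f=1+float(c["k1"])*(x*x+y*y)
    K=c["intrinsics"];return K[0,0]*x*f+K[0,2],K[1,1]*y*f+K[1,2]
def crop(c,box,s,name):
    u0,v0,u1,v1=box
    im=cv2.resize(c["img"][v0:v1,u0:u1,::-1],None,fx=s,fy=s,interpolation=cv2.INTER_CUBIC)
    cv2.imwrite(f"pics/{name}.png",im)
E
python3 - <<'E'
from h import *
c=load("top0"); crop(c,(170,160,330,340),4,"t1")
crop(c,(350,215,480,325),6,"t2")
s=load("scene0"); crop(s,(240,160,440,320),4,"s1")
E
```

```text
(no output)
```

View pics/t1.png

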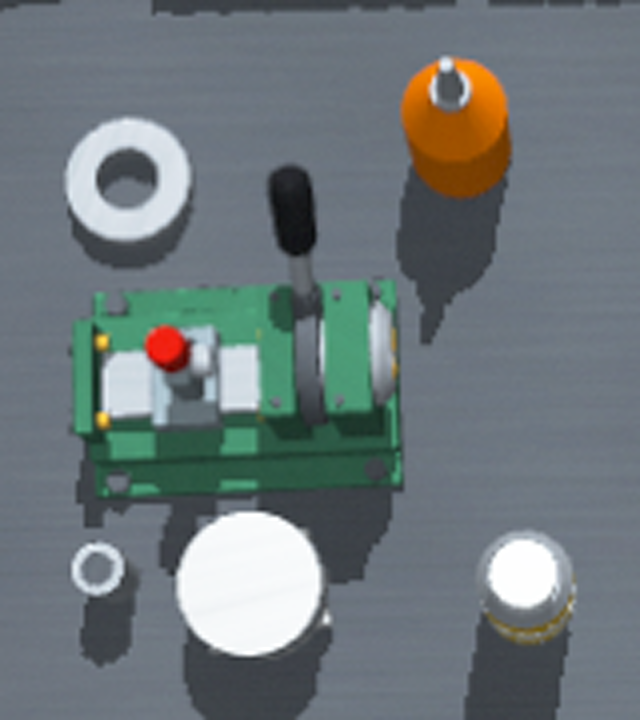

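View pics/t2.png

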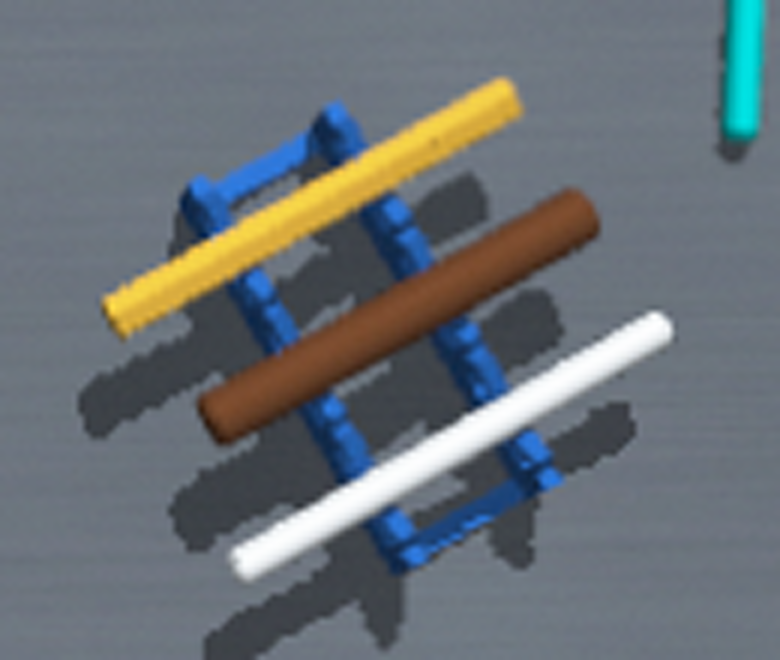

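View pics/s1.png

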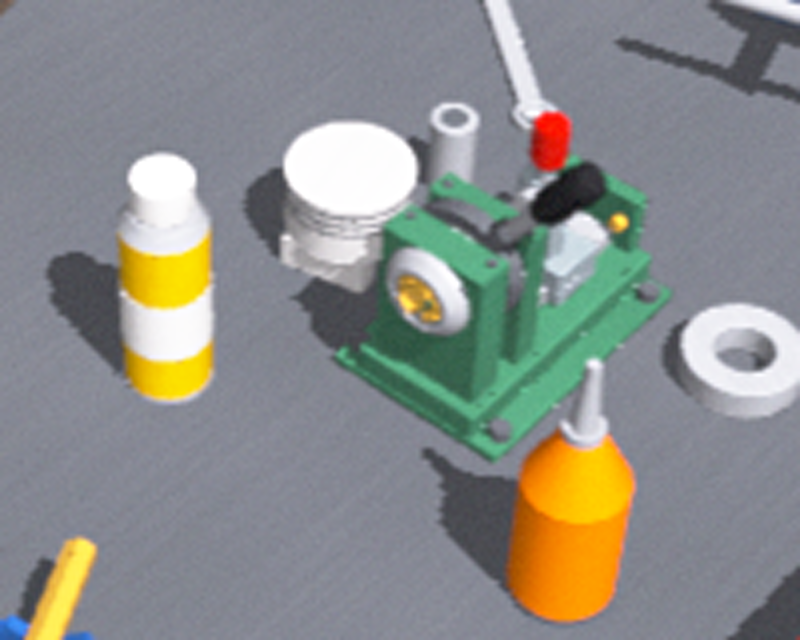

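View pics/wrist0.png

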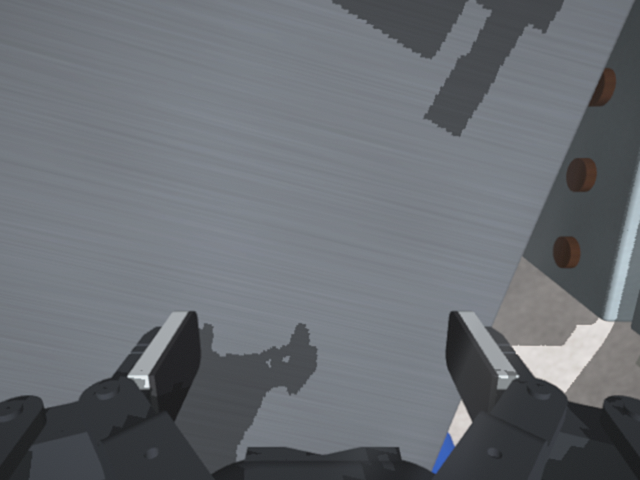

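In the crops, the red grip top is at about (211,247) in the top view, the mouth is at about (268,249), and the bar ends are at (390,308) and (461,270). Next: metric fits from the depth clouds.

Run:
```python
from h import *
np.set_printoptions(precision=4,suppress=True)
for n in("top0","scene0"):
    c=load(n);W=cloud(c);I=cv2.cvtColor(c["img"],cv2.COLOR_RGB2HSV).astype(int);H,S,V=I[...,0],I[...,1],I[...,2]
    v,u=np.mgrid[0:480,0:640]
    def reg(b): return (u>=b[0])&(u<=b[2])&(v>=b[1])&(v<=b[3])
    fx=(190,200,280,300) if n=="top0" else (315,170,415,280)
    rk=(360,220,470,315) if n=="top0" else (170,275,275,375)
    def show(name,m):
        P=W[m];P=P[~np.isnan(P).any(1)]
        print(n,name,len(P),"med",np.median(P,0),"min",np.percentile(P,3,0),"max",np.percentile(P,97,0));return P
    show("red",reg(fx)&((H<8)|(H>172))&(S>150)&(V>80)&(W[...,2]>.12))
    show("black",reg(fx)&(V<45)&(W[...,2]>.13))
    g=reg(fx)&(H>60)&(H<90)&(S>90)
    show("green",g)
    P=W[g&(W[...,2]<.03)]
    if len(P)>20:
        r=cv2.minAreaRect(P[:,:2].astype(np.float32)*1000);print("base rect",r)
    P=W[g&(abs(W[...,2]-.134)<.006)]
    if len(P)>20:
        r=cv2.minAreaRect(P[:,:2].astype(np.float32)*1000);print("head rect",r)
    b=show("silver",reg(rk)&(S<40)&(V>120)&(W[...,2]>.035))
    d=b-b.mean(0);U=np.linalg.svd(d,full_matrices=False)[2][0];t=d@U
    print(" dir",U,"ang",np.degrees(np.arctan2(U[1],U[0])),"ends",b.mean(0)+U*t.min(),b.mean(0)+U*t.max(),t.ptp() if hasattr(t,'ptp') else np.ptp(t))
    cx=(265,165,305,215) if n=="top0" else (360,235,405,320)
    show("oil",reg(cx)&(H<18)&(S>180)&(V>100))
    sp=(285,285,320,325) if n=="top0" else (265,195,298,265)
    show("spray",reg(sp)&(W[...,2]>.1))
    show("bench",reg((300,350,340,370) if n=="top0" else (100,340,140,380)))
```

```text
top0 red 88 med [0.5232 0.211  0.1621] min [0.514  0.2028 0.1421] max [0.5335 0.2213 0.1684]
top0 black 171 med [0.588  0.1341 0.2091] min [0.5727 0.1254 0.1871] max [0.6036 0.1444 0.2261]
top0 green 2503 med [0.4954 0.1724 0.0299] min [0.4633 0.097  0.0041] max [0.5843 0.2762 0.1372]
base rect ((526.0916137695312, 187.45779418945312), (130.56158447265625, 192.1239013671875), 1.807515025138855)
head rect ((527.38818359375, 131.57362365722656), (76.70843505859375, 63.261688232421875), 2.43385910987854)
top0 silver 548 med [ 0.4297 -0.2839  0.0549] min [ 0.3836 -0.3703  0.0481] max [ 0.4769 -0.2014  0.0618]
 dir [-0.4739  0.8806  0.0028] ang 118.28610129265859 ends [ 0.4791 -0.3752  0.0545] [ 0.3828 -0.1964  0.0551] 0.2030406868879027
top0 oil 611 med [0.6607 0.0475 0.1023] min [0.6469 0.0227 0.0136] max [0.6964 0.0775 0.1288]
top0 spray 488 med [0.3893 0.0117 0.146 ] min [ 0.3662 -0.0112  0.1245] max [0.4152 0.0362 0.1738]
top0 bench 858 med [ 0.2663 -0.03   -0.0002] min [ 0.2424 -0.0768 -0.0066] max [0.2904 0.0167 0.006 ]
scene0 red 112 med [0.5297 0.2042 0.1567] min [0.5191 0.1972 0
[... 297 characters left out ...]
23438, 265.7725830078125), 1.251275897026062)
head rect ((528.2444458007812, 127.7554931640625), (78.5263900756836, 69.1207046508789), 1.2857729196548462)
scene0 silver 602 med [ 0.4367 -0.2965  0.0549] min [ 0.3867 -0.3767  0.0467] max [ 0.4791 -0.2054  0.0598]
 dir [ 0.4663 -0.8846 -0.0023] ang -62.20779490804999 ends [ 0.3843 -0.1974  0.0547] [ 0.4798 -0.3786  0.0542] 0.2048710774549574
scene0 oil 504 med [0.6785 0.0199 0.0616] min [0.658  0.015  0.0074] max [0.7075 0.0586 0.1248]
scene0 spray 633 med [ 0.4033 -0.003   0.1396] min [ 0.3771 -0.0185  0.1034] max [0.4188 0.0232 0.1716]
scene0 bench 1669 med [ 0.3723 -0.4532  0.0005] min [ 0.3033 -0.5382 -0.0042] max [ 0.5309 -0.4068  0.2355]
```

Run:
```python
from h import *
from scipy.spatial.transform import Rotation as Ro
c=load("wrist0");C=-c["R"].T@c["t"]
q=[-1.19505626e-03,9.92211453e-01,1.24559236e-01,2.985e-05];R=Ro.from_quat([*q[1:],q[0]]).as_matrix()
print("cam in tool",R.T@(C-[.16681,-.65338,.22991]));print(R)
cat={}
def F(o,yaw,p):
    cy,sy=np.cos(yaw),np.sin(yaw);return np.array([o[0]+cy*p[0]-sy*p[1],o[1]+sy*p[0]+cy*p[1],p[2]])
o=(.5262,.1865);yaw=np.radians(1.8)
for n,box,k in(("top0",(170,160,330,340),4),("scene0",(310,170,430,290),5)):
    c=load(n);im=cv2.resize(c["img"][box[1]:box[3],box[0]:box[2],::-1],None,fx=k,fy=k,interpolation=cv2.INTER_CUBIC)
    def P(p):
        a=proj(c,F(o,yaw,p));return (int((a[0]-box[0]+.5)*k),int((a[1]-box[1]+.5)*k))
    def poly(ps,col): cv2.polylines(im,[np.array([P(p) for p in ps])],True,col,1)
    poly([(-.065,-.1,.0),(.065,-.1,.0),(.065,.1,.0),(-.065,.1,.0)],(255,0,255))
    poly([(-.038,-.088,.134),(.038,-.088,.134),(.038,-.024,.134),(-.038,-.024,.134)],(0,255,255))
    poly([(-.038,.084,.076),(.038,.084,.076),(.038,.096,.076),(-.038,.096,.076)],(0,255,255))
    t=np.linspace(0,6.28,30)
    poly([(.01*np.cos(a),-.1,.105+.01*np.sin(a)) for a in t],(255,0,0))
    s=.023
    poly([(.012*np.cos(a),.003+s+.012*np.sin(a),.164) for a in t],(255,255,255))
    th=.65
    cv2.line(im,P((.088*np.sin(th),-.053,.105+.088*np.cos(th))),P((.142*np.sin(th),-.053,.105+.142*np.cos(th))),(255,255,0),1)
    cv2.imwrite(f"pics/ov_{n}.png",im)
```

```text
cam in tool [ 0.07787741 -0.00034112 -0.14236302]
[[ 9.68969992e-01  2.47178272e-01 -2.38475566e-04]
 [ 2.47178130e-01 -9.68967137e-01  2.37893320e-03]
 [ 3.56945613e-04 -2.36406083e-03 -9.99997142e-01]]
```

View pics/ov_top0.png

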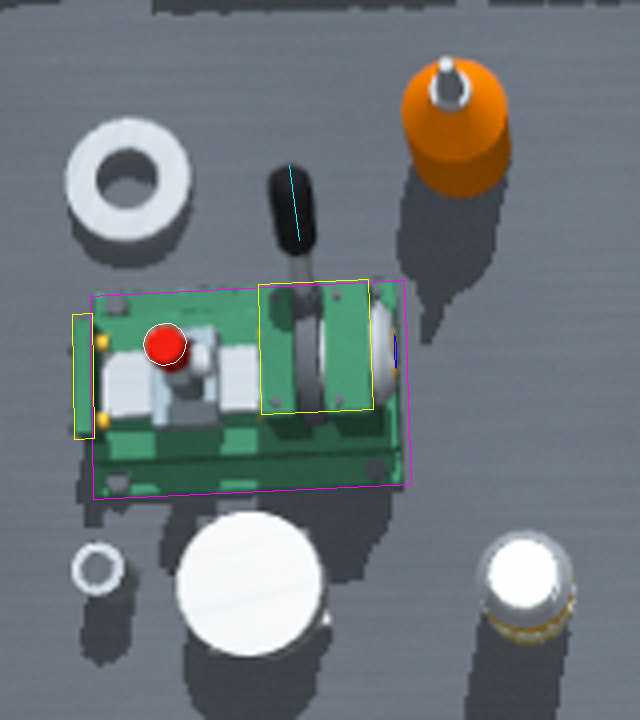

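View pics/ov_scene0.png

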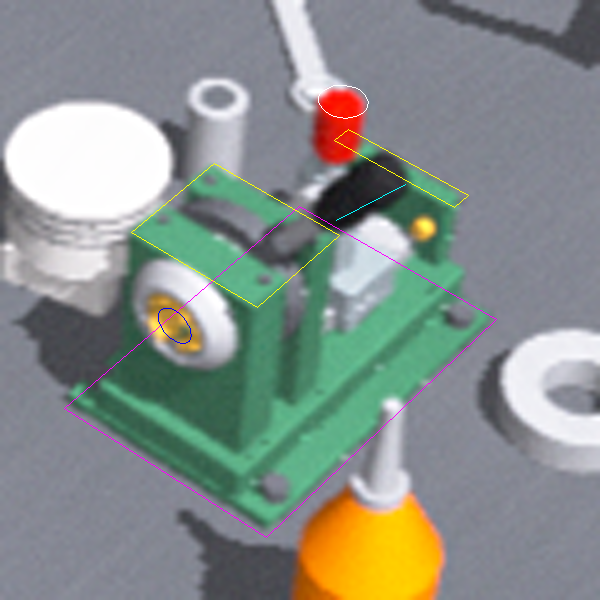

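Fixture fit: origin (0.526, 0.1865), yaw 1.8°, stop at about 23 mm. The overlay agrees within about 2 mm. The bar is centred at (0.4315, −0.287) with heading 118°. Next I write a helper that turns world targets into tool shifts.

```bash
cat > m.py <<'E'
import sys,numpy as np
from scipy.spatial.transform import Rotation as Ro
from workcell import *
def rel(x,y,z,psi,tilt=None):
    s=get_state();q=s["ee_rot"];R=Ro.from_quat([q[1],q[2],q[3],q[0]])
    T=Ro.from_euler("z",psi,degrees=True)*Ro.from_euler("x",180,degrees=True)
    d=R.inv().apply(np.array([x,y,z])-s["ee_pos"])*100
    w=(R.inv()*T).as_rotvec(degrees=True)
    print("t%.2f"%s["time"],"pos",s["ee_pos"].round(4),"psi %.2f"%np.degrees(np.arctan2(*R.as_matrix()[1::-1,0])),"F",s["contact_force"].round(1),"M",s["wrist_torque"].round(2),"w",round(s["gripper_width"],4))
    print("shift cm",d.round(2),"turn",w.round(2))
if __name__=="__main__": rel(*map(float,sys.argv[1:5]))
E
python3 m.py .50 -.30 .30 91.8
```

```text
t0.15 pos [ 0.1668 -0.6535  0.2302] psi 14.31 F [-0.2  0.2 -0. ] M [ 0.05 -0.05  0.05] w 0.0855
shift cm [ 41.02 -26.03  -6.92] turn [ -0.08  -0.08 -77.49]
```

Request:
arm_command:
  commands:
    - {"x":5,"y":-3.2,"z":-4,"wz":-10}
    - {"x":10,"y":-6.4,"z":-6.9,"wz":-20}
    - {"x":15,"y":-9.6,"z":-6.9,"wz":-30}
    - {"x":20,"y":-12.8,"z":-6.9,"wz":-40}
    - {"x":25,"y":-16,"z":-6.9,"wz":-50}

```text
schema error: expected keys x, y, z, wx, wy, wz
```

```bash
python3 m.py .52 -.05 .30 91.8;python3 m.py .525 .2125 .28 91.8
```

```text
t0.15 pos [ 0.1668 -0.6535  0.2302] psi 14.31 F [-0.2  0.2 -0. ] M [ 0.05 -0.05  0.05] w 0.0855
shift cm [ 49.14 -49.76  -6.87] turn [ -0.08  -0.08 -77.49]
t0.15 pos [ 0.1668 -0.6535  0.2302] psi 14.31 F [-0.2  0.2 -0. ] M [ 0.05 -0.05  0.05] w 0.0855
shift cm [ 56.11 -75.07  -4.82] turn [ -0.08  -0.08 -77.49]
```

All keys are required.

Request:
arm_command:
  commands:
    - {"x":5,"y":-3.2,"z":-4,"wx":0,"wy":0,"wz":-10}
    - {"x":10,"y":-6.4,"z":-6.9,"wx":0,"wy":0,"wz":-20}
    - {"x":15,"y":-9.6,"z":-6.9,"wx":0,"wy":0,"wz":-30}
    - {"x":20,"y":-12.8,"z":-6.9,"wx":0,"wy":0,"wz":-40}
    - {"x":25,"y":-16,"z":-6.9,"wx":0,"wy":0,"wz":-50}

```text
time: 0.78
ee_pos: [0.3694, -0.4364, 0.2996]
ee_rot: [-0.001, 0.845, 0.534, 0.0]
contact_force: [1.5, -0.2, -0.0]
gripper_width: 0.0853
```

```bash
python3 m.py .52 -.15 .30 91.8;python3 m.py .525 .2125 .28 91.8
```

```text
t0.78 pos [ 0.3694 -0.4364  0.2996] psi 64.62 F [ 1.5 -0.2 -0. ] M [ 0.03  0.01 -0.06] w 0.0853
shift cm [3.233e+01 1.330e+00 1.000e-02] turn [-2.000e-02 -1.000e-01 -2.718e+01]
t0.78 pos [ 0.3694 -0.4364  0.2996] psi 64.62 F [ 1.5 -0.2 -0. ] M [ 0.03  0.01 -0.06] w 0.0853
shift cm [ 65.29 -13.75   2.07] turn [-2.000e-02 -1.000e-01 -2.718e+01]
```

Request:
arm_command:
  commands:
    - {"x":6,"y":0.3,"z":0,"wx":0,"wy":0,"wz":-7}
    - {"x":12,"y":0.6,"z":0,"wx":0,"wy":0,"wz":-14}
    - {"x":18,"y":0.9,"z":0,"wx":0,"wy":0,"wz":-21}
    - {"x":24,"y":1.1,"z":0,"wx":0,"wy":0,"wz":-27.2}
    - {"x":30,"y":1.3,"z":0,"wx":0,"wy":0,"wz":-27.2}

```text
time: 1.4
ee_pos: [0.5101, -0.169, 0.2998]
ee_rot: [-0.001, 0.696, 0.718, 0.001]
contact_force: [1.2, -0.5, 0.6]
gripper_width: 0.0853
```

```bash
python3 m.py .525 .2125 .28 91.8
```

```text
t1.40 pos [ 0.5101 -0.169   0.2998] psi 91.85 F [ 1.2 -0.5  0.6] M [ 0.01 -0.   -0.  ] w 0.0853
shift cm [38.07  2.72  2.05] turn [ 0.01 -0.1   0.05]
```

Request:
arm_command:
  commands:
    - {"x":6,"y":0.5,"z":0,"wx":0,"wy":0,"wz":0}
    - {"x":12,"y":1,"z":0,"wx":0,"wy":0,"wz":0}
    - {"x":18,"y":1.5,"z":0,"wx":0,"wy":0,"wz":0}
    - {"x":24,"y":2,"z":0,"wx":0,"wy":0,"wz":0}
    - {"x":30,"y":2.3,"z":0,"wx":0,"wy":0,"wz":0}

```text
time: 2.02
ee_pos: [0.5231, 0.1336, 0.3002]
ee_rot: [-0.001, 0.696, 0.718, 0.001]
contact_force: [1.0, -0.3, -1.0]
gripper_width: 0.0856
```

```bash
python3 m.py .525 .2125 .28 91.8
python3 - <<'E'
from h import *
from workcell import *
c=camera("wrist");np.savez("pics/w1.npz",**c);cv2.imwrite("pics/w1.png",c["img"][:,:,::-1])
E
```

```text
t2.02 pos [0.5231 0.1336 0.3002] psi 91.85 F [ 1.  -0.3 -1. ] M [ 0.01 -0.04  0.  ] w 0.0856
shift cm [7.88 0.44 2.03] turn [ 0.01 -0.09  0.05]
```

View pics/w1.png

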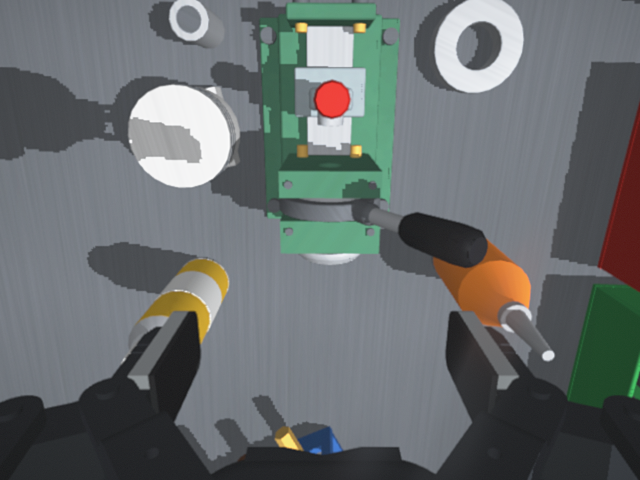

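The wrist view shows the fixture centred and aligned, with the headstock top at (282–380, 170–255), red grip at (332,99) and lever grip at (443,240). I'll cross-check the fixture pose from it.

Run:
```python
from h import *
np.set_printoptions(precision=4,suppress=True)
c=load("w1");W=cloud(c);I=cv2.cvtColor(c["img"],cv2.COLOR_RGB2HSV).astype(int);H,S,V=I[...,0],I[...,1],I[...,2]
v,u=np.mgrid[0:480,0:640]
R=(u>255)&(u<405)&(v<270)
g=R&(H>60)&(H<90)&(S>90)
for z,t in((.134,.006),(.076,.006)):
    P=W[g&(abs(W[...,2]-z)<t)];print(z,len(P),cv2.minAreaRect(P[:,:2].astype(np.float32)*1000),P[:,2].mean())
P=W[g&(W[...,2]<.03)];print(cv2.minAreaRect(P[:,:2].astype(np.float32)*1000))
P=W[R&((H<8)|(H>172))&(S>150)&(W[...,2]>.158)];print("red",len(P),cv2.minEnclosingCircle(P[:,:2].astype(np.float32)*1000),P[:,2].mean())
P=W[(u>380)&(u<500)&(v<270)&(v>200)&(V<60)&(W[...,2]>.15)];print("lev",np.median(P,0),P.min(0),P.max(0))
# flange (white face)/nose ring near mouth
P=W[R&(S<50)&(V>120)&(v>245)&(v<268)&(u>290)&(u<370)&(W[...,2]>.08)];print("nose",len(P),P.min(0),P.max(0),P.mean(0))
```

```text
0.134 5314 ((527.4910888671875, 128.56875610351562), (75.9868392944336, 63.70332717895508), 1.5151604413986206) 0.13363276933709706
0.076 1541 ((524.6375732421875, 219.86705017089844), (75.2293701171875, 120.0395278930664), 1.5385322570800781) 0.07535727507618463
((525.8849487304688, 184.48390197753906), (128.53419494628906, 189.46546936035156), 1.567734956741333)
red 993 ((525.3858642578125, 209.99581909179688), 11.116207122802734) 0.16332991648177667
lev [0.5909 0.1367 0.2127] [0.5705 0.1222 0.1811] [0.6137 0.1456 0.2276]
nose 522 [0.5045 0.084  0.1182] [0.5529 0.0976 0.1363] [0.5288 0.0913 0.1307]
```

Refined fixture pose: origin (0.526, 0.185), yaw 1.53°, mouth (0.5287, 0.085), red grip (0.5254, 0.210), stop at about 22 mm.

```bash
python3 m.py .5254 .210 .133 91.5
```

```text
t2.08 pos [0.5222 0.14   0.3002] psi 92.16 F [-1.   2.7  0.1] M [0.07 0.07 0.03] w 0.0853
shift cm [ 6.86  0.59 16.77] turn [-0.01 -0.43  0.66]
```

Request:
arm_command:
  commands:
    - {"x":5,"y":0.4,"z":1,"wx":0,"wy":-0.4,"wz":0.7}
    - {"x":6.9,"y":0.6,"z":5,"wx":0,"wy":-0.4,"wz":0.7}
    - {"x":6.9,"y":0.6,"z":10,"wx":0,"wy":-0.4,"wz":0.7}
    - {"x":6.9,"y":0.6,"z":14,"wx":0,"wy":-0.4,"wz":0.7}
    - {"x":6.9,"y":0.6,"z":16.8,"wx":0,"wy":-0.4,"wz":0.7}
  grip: 6

```text
time: 2.7
ee_pos: [0.5241, 0.2103, 0.1299]
ee_rot: [-0.001, 0.698, 0.716, -0.001]
contact_force: [-0.2, -0.8, -0.0]
gripper_width: 0.0598
```

Request:
arm_command:
  commands:
    - {"x":0,"y":0,"z":0,"wx":0,"wy":0,"wz":0}

```text
time: 2.82
ee_pos: [0.5219, 0.2098, 0.1269]
ee_rot: [-0.003, 0.698, 0.716, -0.004]
contact_force: [-0.1, 0.8, 1.4]
gripper_width: 0.0599
```

```bash
python3 m.py .5254 .210 .133 91.5
```

```text
t2.83 pos [0.5219 0.2098 0.1269] psi 91.48 F [-0.1  0.8  1.4] M [ 0.02 -0.    0.04] w 0.0599
shift cm [ 0.01  0.34 -0.61] turn [-0.58  0.07 -0.02]
```

Request:
arm_command:
  commands:
    - {"x":0,"y":0.3,"z":-0.6,"wx":-0.6,"wy":0,"wz":0}
    - {"x":0,"y":0.3,"z":-0.6,"wx":-0.6,"wy":0,"wz":0}
    - {"x":0,"y":0.3,"z":-0.6,"wx":-0.6,"wy":0,"wz":0}

```text
time: 3.2
ee_pos: [0.5259, 0.21, 0.1345]
ee_rot: [0.001, 0.698, 0.716, 0.001]
contact_force: [-0.6, 0.9, 0.4]
gripper_width: 0.06
```

Request:
arm_command:
  commands:
    - {"x":0,"y":0,"z":0,"wx":0,"wy":0,"wz":0}
    - {"x":0,"y":0,"z":0,"wx":0,"wy":0,"wz":0}
    - {"x":0,"y":0,"z":0,"wx":0,"wy":0,"wz":0}
    - {"x":0,"y":0,"z":0,"wx":0,"wy":0,"wz":0}
  grip: 0
  squeeze: 30

```text
time: 3.7
ee_pos: [0.5263, 0.2101, 0.1352]
ee_rot: [0.002, 0.698, 0.716, 0.001]
contact_force: [-0.7, -0.5, 4.1]
gripper_width: 0.0229
```

```bash
python3 m.py .5254 .210 .133 91.5;python3 m.py .5246 .240 .133 91.5
```

```text
t3.70 pos [0.5263 0.2101 0.1352] psi 91.48 F [-0.7 -0.5  4.1] M [-0.04 -0.01 -0.01] w 0.0229
shift cm [-0.01 -0.1   0.21] turn [ 0.25  0.03 -0.02]
t3.70 pos [0.5263 0.2101 0.1352] psi 91.48 F [-0.7 -0.5  4.1] M [-0.04 -0.01 -0.01] w 0.0229
shift cm [ 2.99 -0.1   0.21] turn [ 0.25  0.03 -0.02]
```

Request:
arm_command:
  commands:
    - {"x":0.8,"y":0,"z":0,"wx":0,"wy":0,"wz":0}
    - {"x":1.5,"y":0,"z":0,"wx":0,"wy":0,"wz":0}
    - {"x":2.1,"y":0,"z":0,"wx":0,"wy":0,"wz":0}
    - {"x":2.5,"y":0,"z":0,"wx":0,"wy":0,"wz":0}
    - {"x":2.5,"y":0,"z":0,"wx":0,"wy":0,"wz":0}

```text
time: 4.32
ee_pos: [0.5256, 0.2359, 0.1352]
ee_rot: [0.001, 0.698, 0.716, 0.002]
contact_force: [-0.8, -2.1, 3.0]
gripper_width: 0.0229
```

Request:
arm_command:
  commands:
    - {"x":0.3,"y":0,"z":0,"wx":0,"wy":0,"wz":0}
    - {"x":0.6,"y":0,"z":0,"wx":0,"wy":0,"wz":0}
    - {"x":0.6,"y":0,"z":0,"wx":0,"wy":0,"wz":0}

```text
time: 4.7
ee_pos: [0.5256, 0.2374, 0.1351]
ee_rot: [0.004, 0.697, 0.717, -0.003]
contact_force: [-1.2, -17.8, 5.8]
gripper_width: 0.0228
```

Request:
arm_command:
  commands:
    - {"x":0,"y":0,"z":0,"wx":0,"wy":0,"wz":0}
    - {"x":0,"y":0,"z":0,"wx":0,"wy":0,"wz":0}
    - {"x":0,"y":0,"z":0,"wx":0,"wy":0,"wz":0}
    - {"x":0,"y":0,"z":0,"wx":0,"wy":0,"wz":0}
  grip: 6

```text
time: 5.2
ee_pos: [0.5254, 0.238, 0.1349]
ee_rot: [0.004, 0.697, 0.717, -0.003]
contact_force: [-0.1, -0.1, -1.0]
gripper_width: 0.0599
```

Request:
arm_command:
  commands:
    - {"x":0,"y":0,"z":-4,"wx":0,"wy":0,"wz":0}
    - {"x":0,"y":0,"z":-9,"wx":0,"wy":0,"wz":0}
    - {"x":-2,"y":0,"z":-14,"wx":0,"wy":0,"wz":0}
    - {"x":-6,"y":0,"z":-17,"wx":0,"wy":0,"wz":0}
    - {"x":-10,"y":0,"z":-17,"wx":0,"wy":0,"wz":0}

```text
time: 5.82
ee_pos: [0.5292, 0.1393, 0.3102]
ee_rot: [0.007, 0.697, 0.718, 0.001]
contact_force: [0.3, 0.1, -1.6]
gripper_width: 0.0602
```

```bash
python3 - <<'E'
from h import *
from workcell import *
c=camera("wrist");np.savez("pics/w2.npz",**c);cv2.imwrite("pics/w2.png",c["img"][:,:,::-1])
W=cloud(c);I=cv2.cvtColor(c["img"],cv2.COLOR_RGB2HSV).astype(int);H,S,V=I[...,0],I[...,1],I[...,2]
P=W[((H<8)|(H>172))&(S>150)&(W[...,2]>.158)&(abs(W[...,0]-.525)<.04)];print("red",len(P),cv2.minEnclosingCircle(P[:,:2].astype(np.float32)*1000),P[:,2].mean())
g=(H>60)&(H<90)&(S>90)&(abs(W[...,0]-.525)<.07)
P=W[g&(abs(W[...,2]-.134)<.006)];print(cv2.minAreaRect(P[:,:2].astype(np.float32)*1000))
E
python3 m.py .462 -.3442 .13 118
```

```text
red 1041 ((524.815673828125, 237.02838134765625), 11.215083122253418) 0.1633229094508159
((527.5032958984375, 128.31813049316406), (75.9969482421875, 64.29650115966797), 1.6037933826446533)
t5.88 pos [0.5288 0.1353 0.3083] psi 91.51 F [ 1.1 -0.9 -1.3] M [-0.05 -0.03  0.02] w 0.0598
shift cm [-47.52  -8.06  18.38] turn [  0.21   0.8  -26.49]
```

View pics/w2.png

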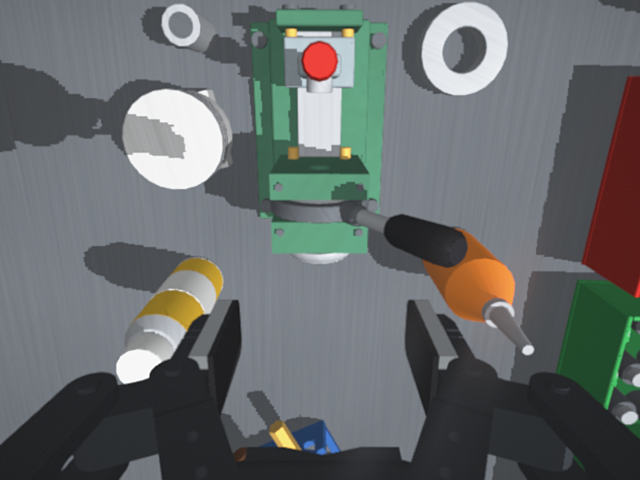

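The stop block sits against the yellow end bumpers, grip at (319,60). Measured slide is 49.7 mm, so it is at the end stop. On to the bar.

Request:
arm_command:
  commands:
    - {"x":-6,"y":-1,"z":0,"wx":0,"wy":0.8,"wz":-5}
    - {"x":-12,"y":-2,"z":0,"wx":0,"wy":0.8,"wz":-10}
    - {"x":-18,"y":-3,"z":0,"wx":0,"wy":0.8,"wz":-15}
    - {"x":-24,"y":-4,"z":0,"wx":0,"wy":0.8,"wz":-20}
    - {"x":-30,"y":-5,"z":0,"wx":0,"wy":0.8,"wz":-26.5}
  grip: 4

```text
time: 6.5
ee_pos: [0.4863, -0.1673, 0.3118]
ee_rot: [0.002, 0.513, 0.858, 0.002]
contact_force: [1.1, -0.1, 0.5]
gripper_width: 0.0401
```

```bash
python3 m.py .462 -.3442 .20 118
```

```text
t6.50 pos [ 0.4863 -0.1673  0.3118] psi 118.23 F [ 1.1 -0.1  0.5] M [-0.04 -0.04 -0.03] w 0.0401
shift cm [-14.42 -10.55  11.15] turn [0.25 0.06 0.23]
```

Request:
arm_command:
  commands:
    - {"x":-4.5,"y":-3.5,"z":2,"wx":0.2,"wy":0,"wz":0.2}
    - {"x":-9,"y":-7,"z":5,"wx":0.2,"wy":0,"wz":0.2}
    - {"x":-13.5,"y":-10,"z":8,"wx":0.2,"wy":0,"wz":0.2}
    - {"x":-14.4,"y":-10.5,"z":11.1,"wx":0.2,"wy":0,"wz":0.2}
    - {"x":-14.4,"y":-10.5,"z":11.1,"wx":0.2,"wy":0,"wz":0.2}

```text
time: 7.12
ee_pos: [0.4608, -0.3429, 0.1968]
ee_rot: [-0.003, 0.516, 0.857, 0.001]
contact_force: [-0.8, 0.5, -0.5]
gripper_width: 0.04
```

```bash
python3 - <<'E'
from h import *
from workcell import *
c=camera("wrist");np.savez("pics/w3.npz",**c);cv2.imwrite("pics/w3.png",c["img"][:,:,::-1])
W=cloud(c)
v,u=np.mgrid[0:480,0:640]
I=cv2.cvtColor(c["img"],cv2.COLOR_RGB2HSV).astype(int);S,V=I[...,1],I[...,2]
b=W[(S<40)&(V>110)&(W[...,2]>.045)&(W[...,2]<.065)&(abs(W[...,0]-.43)<.08)&(abs(W[...,1]+.287)<.12)]
print(len(b));d=b-b.mean(0);U=np.linalg.svd(d,full_matrices=False)[2][0];t=d@U
print(b.mean(0),U,np.degrees(np.arctan2(U[1],U[0])),b.mean(0)+U*t.min(),b.mean(0)+U*t.max(),b[:,2].max(),np.ptp(t))
E
python3 m.py .462 -.3442 .03 118
```

```text
6414
[ 0.43303451 -0.2946319   0.05515967] [ 4.66196759e-01 -8.84680885e-01  5.59639329e-04] -62.21229347676211 [ 0.39657781 -0.22544964  0.05511591] [ 0.47800482 -0.37997005  0.05521366] 0.05967635785246485 0.17466230989178663
t7.17 pos [ 0.4619 -0.343   0.1992] psi 118.00 F [-0.2 -0.6 -0.1] M [ 0.01 -0.01  0.01] w 0.0399
shift cm [-0.15 -0.05 16.92] turn [ 0.02 -0.14  0.  ]
```

View pics/w3.png

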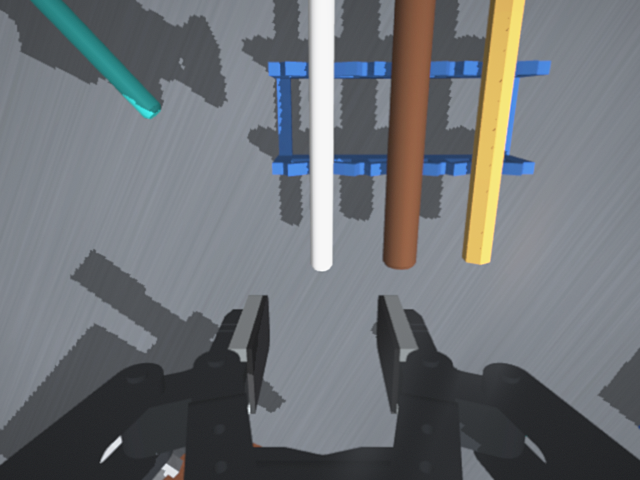

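The wrist view shows the silver bar between the jaws, its rear end at (321,268) and the near plate at v≈165, with about 60 mm free. I'll grasp at 37 mm from the rear end.

```bash
python3 m.py .4608 -.3473 .03 117.8
```

```text
t7.17 pos [ 0.4619 -0.343   0.1992] psi 118.00 F [-0.2 -0.6 -0.1] M [ 0.01 -0.01  0.01] w 0.0399
shift cm [-0.37 -0.31 16.92] turn [ 0.02 -0.14  0.2 ]
```

Request:
arm_command:
  commands:
    - {"x":-0.4,"y":-0.25,"z":4,"wx":0,"wy":-0.1,"wz":0.2}
    - {"x":-0.4,"y":-0.25,"z":9,"wx":0,"wy":-0.1,"wz":0.2}
    - {"x":-0.4,"y":-0.25,"z":13,"wx":0,"wy":-0.1,"wz":0.2}
    - {"x":-0.4,"y":-0.25,"z":15.5,"wx":0,"wy":-0.1,"wz":0.2}
    - {"x":-0.4,"y":-0.25,"z":16.5,"wx":0,"wy":-0.1,"wz":0.2}

```text
time: 7.8
ee_pos: [0.4623, -0.3464, 0.0345]
ee_rot: [-0.0, 0.516, 0.857, 0.0]
contact_force: [-1.0, 0.4, 0.7]
gripper_width: 0.0404
```

```bash
python3 m.py .4608 -.3473 .031 117.8
python3 - <<'E'
from h import *
from workcell import *
c=camera("wrist");np.savez("pics/w4.npz",**c);cv2.imwrite("pics/w4.png",c["img"][:,:,::-1])
E
python3 m.py .4608 -.3473 .031 117.8
```

```text
t7.80 pos [ 0.4623 -0.3464  0.0345] psi 117.90 F [-1.   0.4  0.7] M [-0.05  0.01 -0.  ] w 0.0404
shift cm [-0.01 -0.17  0.35] turn [ 0.04 -0.03  0.1 ]
t7.85 pos [ 0.462  -0.3464  0.0339] psi 117.88 F [-1.3  0.3 -0.5] M [ 0.05  0.01 -0.02] w 0.0399
shift cm [-0.02 -0.15  0.29] turn [ 0.02 -0.06  0.08]
```

View pics/w4.png

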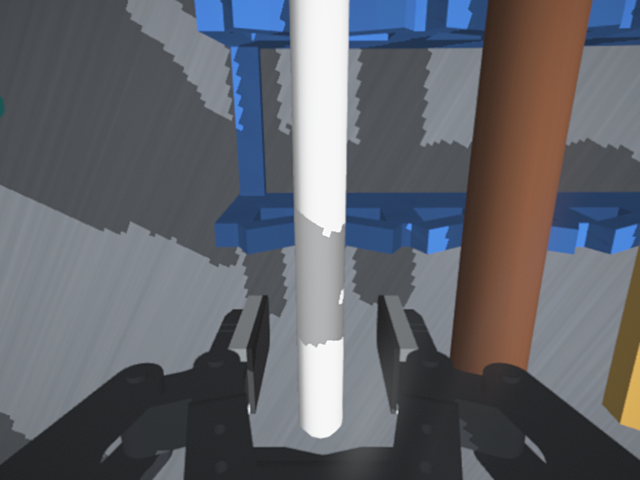

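The bar is centred between the pads (u≈320 against 323), with the plate clear ahead. Down 3 mm and close.

Request:
arm_command:
  commands:
    - {"x":0,"y":-0.1,"z":0.3,"wx":0,"wy":0,"wz":0}
    - {"x":0,"y":-0.1,"z":0.3,"wx":0,"wy":0,"wz":0}

```text
time: 8.1
ee_pos: [0.462, -0.3475, 0.0324]
ee_rot: [0.001, 0.516, 0.857, 0.0]
contact_force: [-0.3, -0.5, -0.3]
gripper_width: 0.0404
```

Request:
arm_command:
  commands:
    - {"x":0,"y":0,"z":0,"wx":0,"wy":0,"wz":0}
    - {"x":0,"y":0,"z":0,"wx":0,"wy":0,"wz":0}
    - {"x":0,"y":0,"z":0,"wx":0,"wy":0,"wz":0}
    - {"x":0,"y":0,"z":0,"wx":0,"wy":0,"wz":0}
  grip: 0
  squeeze: 90

```text
time: 8.6
ee_pos: [0.4624, -0.3483, 0.0334]
ee_rot: [0.002, 0.516, 0.857, -0.0]
contact_force: [-1.4, -1.5, 5.0]
gripper_width: 0.013
```

```bash
python3 m.py .4608 -.3473 .031 117.8
```

```text
t8.60 pos [ 0.4624 -0.3483  0.0334] psi 117.91 F [-1.4 -1.5  5. ] M [-0.04  0.3   0.06] w 0.013
shift cm [ 0.16 -0.09  0.24] turn [0.07 0.19 0.11]
```

Request:
arm_command:
  commands:
    - {"x":0,"y":0,"z":-1,"wx":0,"wy":0,"wz":0}
    - {"x":0,"y":0,"z":-3,"wx":0,"wy":0,"wz":0}
    - {"x":0,"y":0,"z":-7,"wx":0,"wy":0,"wz":0}
    - {"x":0,"y":0,"z":-11,"wx":0,"wy":0,"wz":0}
    - {"x":0,"y":0,"z":-15,"wx":0,"wy":0,"wz":0}

```text
time: 9.22
ee_pos: [0.4618, -0.3475, 0.1853]
ee_rot: [0.002, 0.516, 0.857, -0.0]
contact_force: [-0.5, -0.4, -3.4]
gripper_width: 0.0132
```

```bash
cat > bar.py <<'E'
from h import *
from workcell import *
import sys
from scipy.spatial.transform import Rotation as Ro
np.set_printoptions(precision=4,suppress=True)
def look(n,show=True):
    s=get_state();c=camera("wrist");np.savez(f"pics/{n}.npz",**c);cv2.imwrite(f"pics/{n}.png",c["img"][:,:,::-1])
    W=cloud(c);q=s["ee_rot"];R=Ro.from_quat([q[1],q[2],q[3],q[0]]).as_matrix()
    T=(W-s["ee_pos"])@R
    I=cv2.cvtColor(c["img"],cv2.COLOR_RGB2HSV).astype(int);S,V=I[...,1],I[...,2]
    # bar surface in tool frame: ahead of pads, near y=0, z near -.019-.008
    m=(S<40)&(V>100)&(abs(T[...,1])<.012)&(T[...,0]>.014)&(T[...,0]<.19)&(abs(T[...,2]+.027)<.02)
    P=T[m];print("n",len(P))
    # axis: per-x bins median y & min z (top)
    xs=np.arange(.016,P[:,0].max(),.006);A=[]
    for x in xs:
        Q=P[abs(P[:,0]-x)<.003]
        if len(Q)>20:A.append((x,(Q[:,1].max()+Q[:,1].min())/2,np.percentile(Q[:,2],10)))
    A=np.array(A);py=np.polyfit(A[:,0],A[:,1],1);pz=np.polyfit(A[:,0],A[:,2],1)
    print("front x(tool)",P[:,0].max(),"y slope deg %.2f at0 %.4f"%(np.degrees(py[0]),py[1]),"z(top) slope deg %.2f at0 %.4f"%(np.degrees(pz[0]),pz[1]))
    f=s["ee_pos"]+R@np.array([P[:,0].max(),np.polyval(py,P[:,0].max()),np.polyval(pz,P[:,0].max())+.008])
    d=R@np.array([1,py[0],pz[0]]);print("front tip world",f,"dir ang %.2f pitch %.2f"%(np.degrees(np.arctan2(d[1],d[0])),np.degrees(d[2])),"pos",s["ee_pos"])
if __name__=="__main__":look(sys.argv[1])
E
python3 bar.py w5; python3 m.py .5287 -.15 .26 91.55
```

```text
n 16463
front x(tool) 0.10280613468323105 y slope deg -0.02 at0 -0.0008 z(top) slope deg 0.70 at0 -0.0230
front tip world [ 0.4129 -0.257   0.1987] dir ang 117.93 pitch -0.90 pos [ 0.4618 -0.3475  0.1853]
t9.28 pos [ 0.4642 -0.3499  0.1924] psi 117.92 F [ 1.9 -1.5  1.7] M [-0.14 -0.17 -0.07] w 0.0129
shift cm [14.55 15.09 -6.9 ] turn [ 0.42  0.71 26.38]
```

View pics/w5.png

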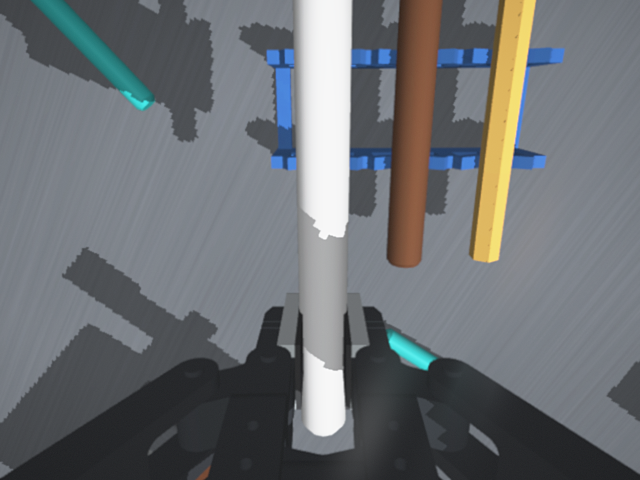

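The bar is held level: pitch about −0.9° and straight within 0.1°. Now the turn and transfer to the pre-insert pose, high above the cans.

```bash
python3 m.py .5347 -.109 .25 91.55
```

```text
t9.28 pos [ 0.4642 -0.3499  0.1924] psi 117.92 F [ 1.9 -1.5  1.7] M [-0.14 -0.17 -0.07] w 0.0129
shift cm [17.9  17.53 -5.93] turn [ 0.42  0.71 26.38]
```

Request:
arm_command:
  commands:
    - {"x":2,"y":2,"z":-3,"wx":0,"wy":0.7,"wz":3}
    - {"x":5,"y":5,"z":-6,"wx":0.4,"wy":0.7,"wz":9}
    - {"x":8.5,"y":8.5,"z":-6,"wx":0.4,"wy":0.7,"wz":16}
    - {"x":12,"y":12,"z":-6,"wx":0.4,"wy":0.7,"wz":22}
    - {"x":15,"y":15,"z":-6,"wx":0.4,"wy":0.7,"wz":26.4}

```text
time: 9.9
ee_pos: [0.5257, -0.1445, 0.2509]
ee_rot: [0.0, 0.698, 0.716, 0.0]
contact_force: [0.0, -1.0, -2.1]
gripper_width: 0.0133
```

Request:
arm_command:
  commands:
    - {"x":1,"y":1,"z":0,"wx":0,"wy":0,"wz":0}
    - {"x":1.5,"y":2,"z":0,"wx":0,"wy":0,"wz":0}

```text
time: 10.15
ee_pos: [0.5456, -0.1286, 0.2508]
ee_rot: [0.0, 0.698, 0.716, -0.0]
contact_force: [0.1, -0.5, -3.5]
gripper_width: 0.0133
```

```bash
python3 m.py .5347 -.109 .25 91.55
```

```text
t10.15 pos [ 0.5456 -0.1286  0.2508] psi 91.49 F [ 0.1 -0.5 -3.5] M [-0.2   0.04  0.01] w 0.0133
shift cm [ 1.99 -1.04  0.08] turn [-0.01  0.03 -0.06]
```

Request:
arm_command:
  commands:
    - {"x":0.7,"y":-1,"z":2,"wx":0,"wy":0,"wz":0}
    - {"x":1.3,"y":-1,"z":6,"wx":0,"wy":0,"wz":0}
    - {"x":1.3,"y":-1,"z":10,"wx":0,"wy":0,"wz":0}
    - {"x":1.3,"y":-1,"z":14,"wx":0,"wy":0,"wz":0}
    - {"x":1.3,"y":-1,"z":16,"wx":0,"wy":0,"wz":0}

```text
time: 10.78
ee_pos: [0.5338, -0.1167, 0.0878]
ee_rot: [-0.002, 0.698, 0.716, -0.001]
contact_force: [0.2, 1.1, -2.3]
gripper_width: 0.0131
```

Request:
arm_command:
  commands:
    - {"x":0,"y":0,"z":0,"wx":0,"wy":0,"wz":0}
    - {"x":0,"y":0,"z":0,"wx":0,"wy":0,"wz":0}

```text
time: 11.02
ee_pos: [0.5344, -0.1178, 0.0885]
ee_rot: [-0.001, 0.699, 0.716, -0.001]
contact_force: [-0.1, -0.1, -2.4]
gripper_width: 0.0132
```

```bash
python3 bar.py w6;python3 m.py .5347 -.109 .0895 91.55
python3 - <<'E'
from h import *
from workcell import *
c=camera("scene");np.savez("pics/s2.npz",**c);crop(c,(230,150,430,300),4,"s2")
c=camera("top");np.savez("pics/t3.npz",**c);crop(c,(170,180,370,330),4,"t3")
E
```

```text
n 16465
front x(tool) 0.10258033199709142 y slope deg 0.01 at0 -0.0009 z(top) slope deg 0.73 at0 -0.0230
front tip world [ 0.5311 -0.0152  0.1023] dir ang 91.38 pitch -0.73 pos [ 0.5344 -0.1178  0.0885]
t11.07 pos [ 0.5348 -0.1177  0.0892] psi 91.39 F [ 0.1 -0.2 -2.5] M [-0.16 -0.   -0.03] w 0.0128
shift cm [ 0.87  0.01 -0.03] turn [-0.13  0.02 -0.16]
```

View pics/w6.png

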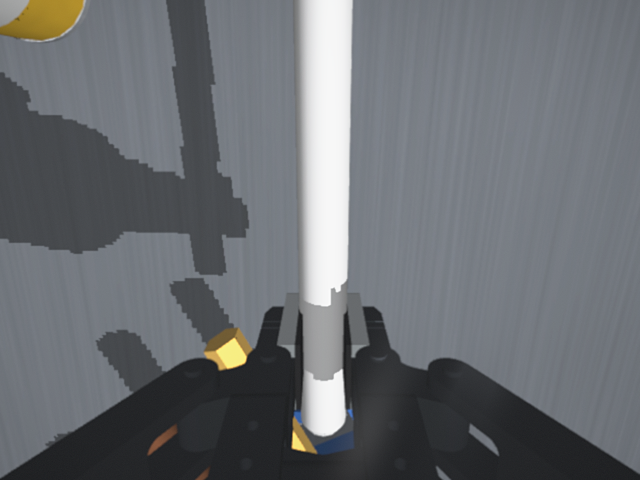

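View pics/s2.png

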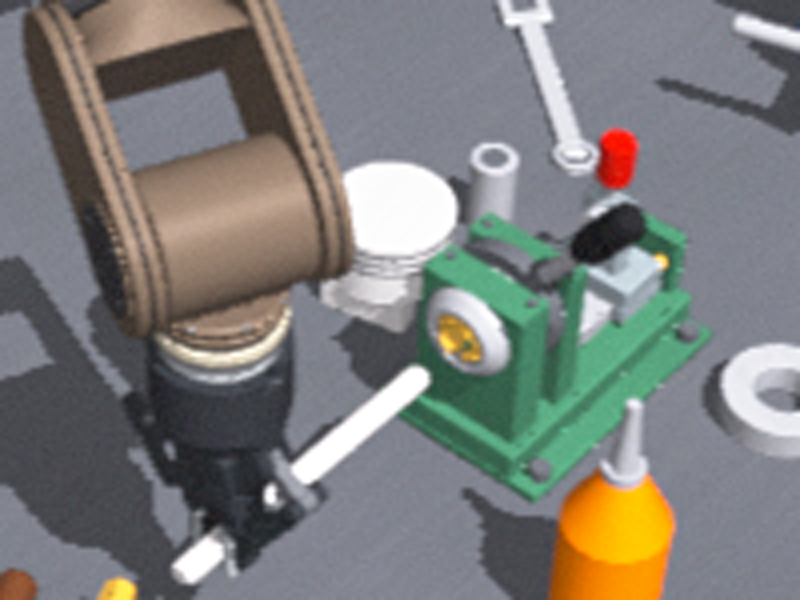

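View pics/t3.png

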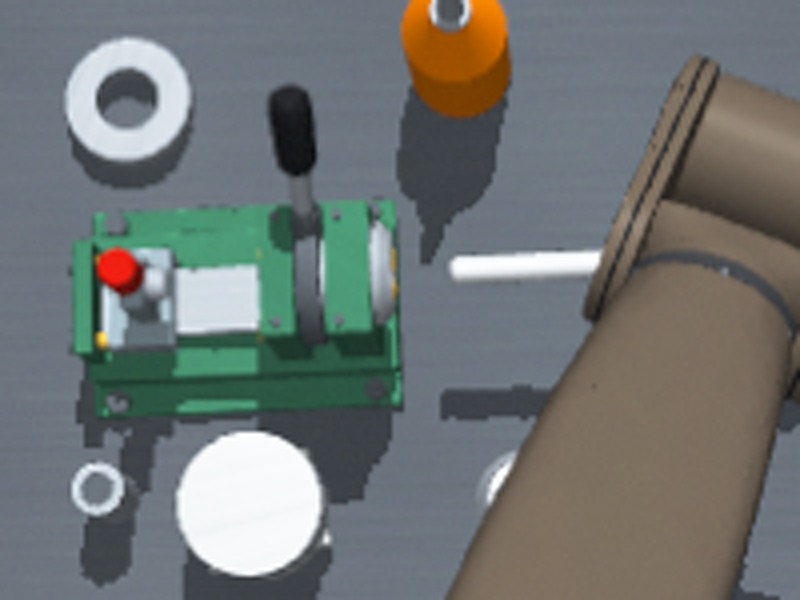

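The bar sits in front of the mouth. In the scene crop the tip is at about (418,378) and the brass collet centre at about (460,337). I'll compare both with projections in the same camera.

Run:
```python
from h import *
np.set_printoptions(precision=4,suppress=True)
ang=np.radians(91.39);pit=np.radians(-.73)
pos=np.array([.5348,-.1177,.0892])
d=np.array([np.cos(ang),np.sin(ang),np.sin(pit)])
ty=np.array([np.sin(ang),-np.cos(ang),0])
A=pos+np.array([0,0,.0150])-ty*.0009
tip=A+d*.1687;tail=A-d*.0353
print("pred tip",tip)
for n,box,k in(("s2",(300,200,400,280),8),("t3",(250,220,330,270),8)):
    c=load(n);im=cv2.resize(c["img"][box[1]:box[3],box[0]:box[2],::-1],None,fx=k,fy=k,interpolation=cv2.INTER_CUBIC)
    def P(p):
        a=proj(c,p);return (int((a[0]-box[0]+.5)*k),int((a[1]-box[1]+.5)*k))
    t=np.linspace(0,6.28,40)
    def circ(C,r,col):
        cv2.polylines(im,[np.array([P(C+r*np.cos(a)*ty+r*np.sin(a)*np.array([0,0,1])) for a in t])],True,col,1)
    M=np.array([.5287,.085,.105])
    circ(M,.010,(255,0,0));circ(M,.0095,(255,0,0));circ(tip,.008,(0,0,255))
    cv2.line(im,P(tip),P(A+d*.06),(0,0,255),1);cv2.line(im,P(M),P(M-np.array([-.0270,1,0])*.14),(255,0,0),1)
    cv2.imwrite(f"pics/ov_{n}.png",im)
    # depth cloud of bar
    W=cloud(c);I=cv2.cvtColor(c["img"],cv2.COLOR_RGB2HSV).astype(int);S,V=I[...,1],I[...,2]
    m=(S<40)&(V>140)&(abs(W[...,0]-.531)<.03)&(W[...,1]>-.02)&(W[...,1]<.065)&(W[...,2]>.08)&(W[...,2]<.13)
    b=W[m];print(n,len(b),"bar mean",b.mean(0),"zmax",np.percentile(b[:,2],95),"ymax",b[:,1].max(),"x range",np.percentile(b[:,0],[3,97]))
    U=np.linalg.svd(b-b.mean(0),full_matrices=False)[2][0];U*=np.sign(U[1]);print(" dir ang",np.degrees(np.arctan2(U[1],U[0])),"pitch",np.degrees(np.arcsin(U[2])))
    g=(I[...,0]>60)&(I[...,0]<90)&(S>90)&(abs(W[...,0]-.525)<.07)&(abs(W[...,2]-.134)<.006)&(W[...,1]<.17)
    print(" head",cv2.minAreaRect(W[g][:,:2].astype(np.float32)*1000),W[g][:,2].mean())
```

```text
pred tip [0.5298 0.0509 0.1021]
s2 171 bar mean [0.5327 0.0132 0.108 ] zmax 0.11332005454075987 ymax 0.05030520018045016 x range [0.5246 0.5387]
 dir ang 90.93631474839617 pitch -0.9370195773727781
 head ((527.719482421875, 127.4110336303711), (76.44698333740234, 66.76031494140625), 1.2999063730239868) 0.13338077564025322
t3 195 bar mean [0.5307 0.0166 0.1088] zmax 0.11462923794426616 ymax 0.05245790160928271 x range [0.524  0.5383]
 dir ang 91.37729688746006 pitch -0.2794177357569971
 head ((527.5321655273438, 131.54197692871094), (76.13447570800781, 63.508453369140625), 2.6347239017486572) 0.13377048744572553
```

View pics/ov_s2.png

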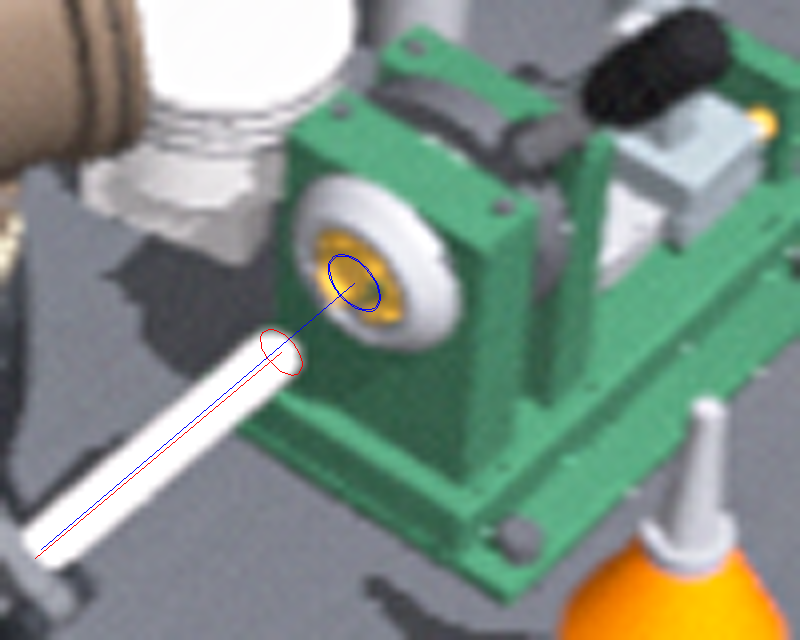

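View pics/ov_t3.png

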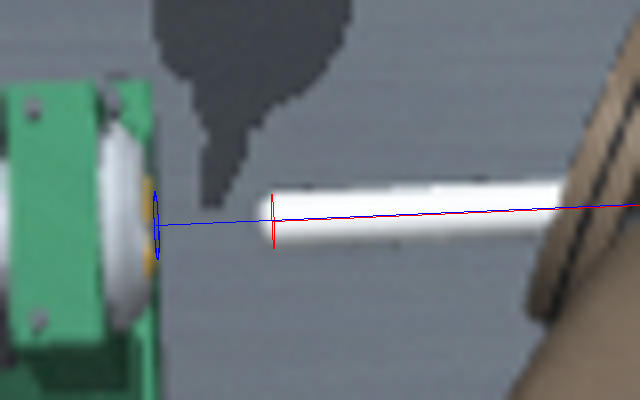

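The top view shows good lateral agreement. In the scene view the bar is low at the tip, matching the measured −0.73° pitch. I'll level it, raise 1 mm and approach.

Request:
arm_command:
  commands:
    - {"x":0.5,"y":0,"z":-0.1,"wx":0,"wy":0.75,"wz":-0.15}
    - {"x":1.2,"y":0,"z":-0.1,"wx":0,"wy":0.75,"wz":-0.15}
    - {"x":2,"y":0,"z":-0.1,"wx":0,"wy":0.75,"wz":-0.15}
    - {"x":2,"y":0,"z":-0.1,"wx":0,"wy":0.75,"wz":-0.15}

```text
time: 11.68
ee_pos: [0.5342, -0.0965, 0.0903]
ee_rot: [-0.005, 0.697, 0.717, 0.004]
contact_force: [2.0, -0.3, -3.2]
gripper_width: 0.013
```

```bash
python3 bar.py w7; python3 m.py .5325 -.03 .0895 91.55
python3 - <<'E'
from h import *
from workcell import *
c=camera("scene");np.savez("pics/s3.npz",**c);crop(c,(300,200,400,280),8,"s3")
c=camera("top");np.savez("pics/t4.npz",**c);crop(c,(230,220,330,270),8,"t4")
E
```

```text
n 16460
front x(tool) 0.10275776122298944 y slope deg 0.01 at0 -0.0009 z(top) slope deg 0.76 at0 -0.0230
front tip world [0.5304 0.006  0.1053] dir ang 91.62 pitch -0.03 pos [ 0.5342 -0.0965  0.0903]
t11.72 pos [ 0.5343 -0.0969  0.0903] psi 91.62 F [-0.3 -0.9 -3.1] M [-0.23 -0.05  0.02] w 0.0133
shift cm [6.69 0.01 0.17] turn [-0.11 -0.72  0.07]
```

View pics/s3.png

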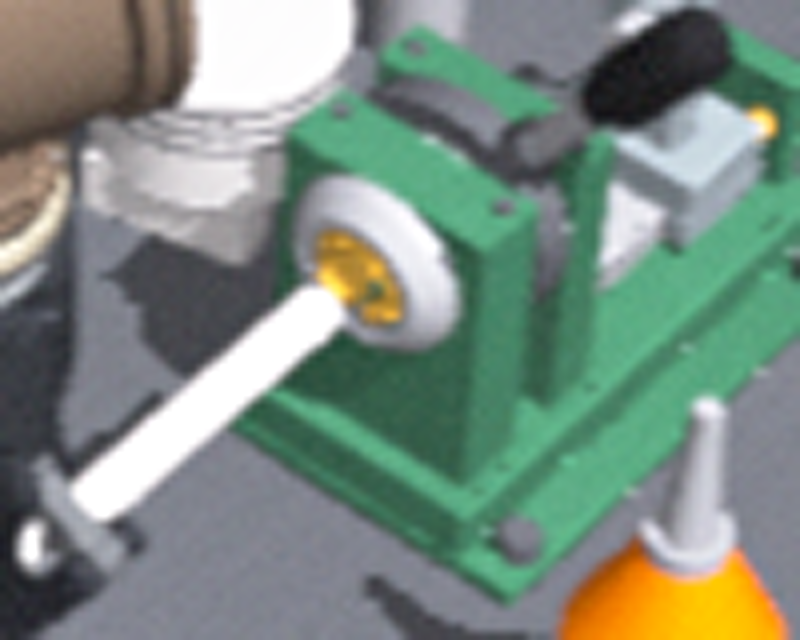

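View pics/t4.png

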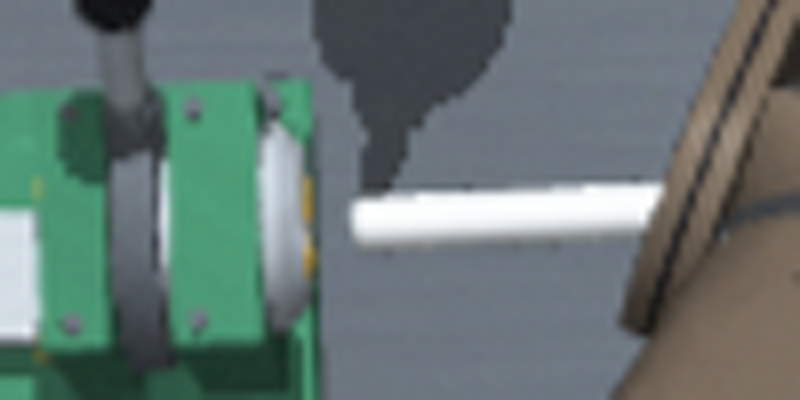

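The axis extended runs to the brass centre in both views: scene (361,277) against (361,278), and top within about 1 mm. Feeding.

Request:
arm_command:
  commands:
    - {"x":0.6,"y":0,"z":0,"wx":0,"wy":0,"wz":0}
    - {"x":1.2,"y":0,"z":0,"wx":0,"wy":0,"wz":0}
    - {"x":1.8,"y":0,"z":0,"wx":0,"wy":0,"wz":0}
    - {"x":2.2,"y":0,"z":0,"wx":0,"wy":0,"wz":0}
    - {"x":2.5,"y":0,"z":0,"wx":0,"wy":0,"wz":0}

```text
time: 12.45
ee_pos: [0.5337, -0.072, 0.0907]
ee_rot: [-0.005, 0.697, 0.717, 0.004]
contact_force: [0.7, 0.1, -3.1]
gripper_width: 0.0132
```

```bash
python3 m.py .5325 -.03 .0895 91.55
python3 - <<'E'
from h import *
from workcell import *
c=camera("scene");np.savez("pics/s4.npz",**c);crop(c,(300,200,400,280),8,"s4")
E
```

```text
t12.45 pos [ 0.5337 -0.072   0.0907] psi 91.60 F [ 0.7  0.1 -3.1] M [-0.21 -0.03  0.08] w 0.0132
shift cm [ 4.2  -0.    0.17] turn [-0.1  -0.71  0.05]
```

View pics/s4.png

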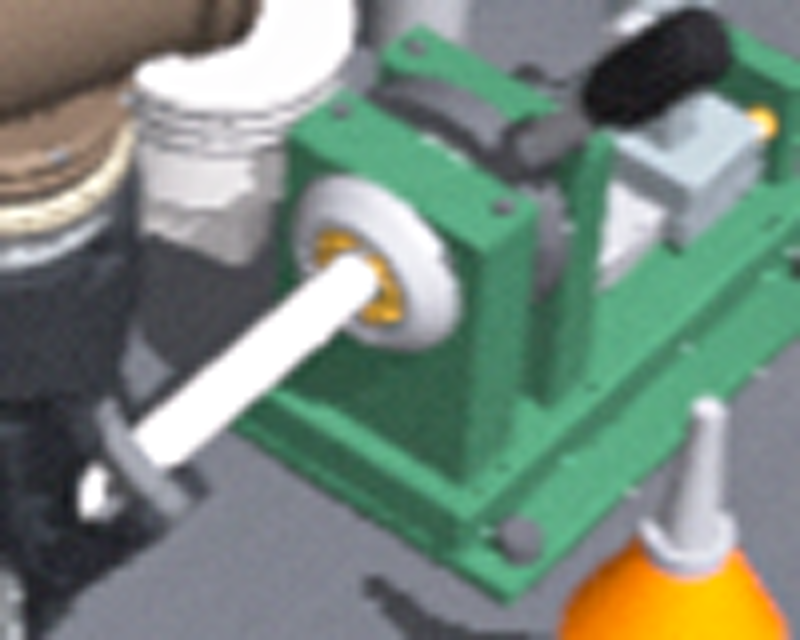

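The tip is at the mouth, centred in the brass, with no side force. Continuing.

Request:
arm_command:
  commands:
    - {"x":0.4,"y":0,"z":0,"wx":0,"wy":0,"wz":0}
    - {"x":0.8,"y":0,"z":0,"wx":0,"wy":0,"wz":0}
    - {"x":1.2,"y":0,"z":0,"wx":0,"wy":0,"wz":0}
    - {"x":1.6,"y":0,"z":0,"wx":0,"wy":0,"wz":0}
    - {"x":2,"y":0,"z":0,"wx":0,"wy":0,"wz":0}

```text
time: 13.12
ee_pos: [0.5331, -0.0515, 0.0909]
ee_rot: [-0.005, 0.697, 0.717, 0.004]
contact_force: [0.8, -0.7, -3.1]
gripper_width: 0.0132
```

```bash
python3 m.py .5325 -.03 .0895 91.55
python3 - <<'E'
from h import *
from workcell import *
c=camera("scene");np.savez("pics/s5.npz",**c);crop(c,(300,200,400,280),8,"s5")
E
```

```text
t13.12 pos [ 0.5331 -0.0515  0.0909] psi 91.60 F [ 0.8 -0.7 -3.1] M [-0.2   0.01  0.02] w 0.0132
shift cm [2.15 0.   0.17] turn [-0.1  -0.72  0.05]
```

View pics/s5.png

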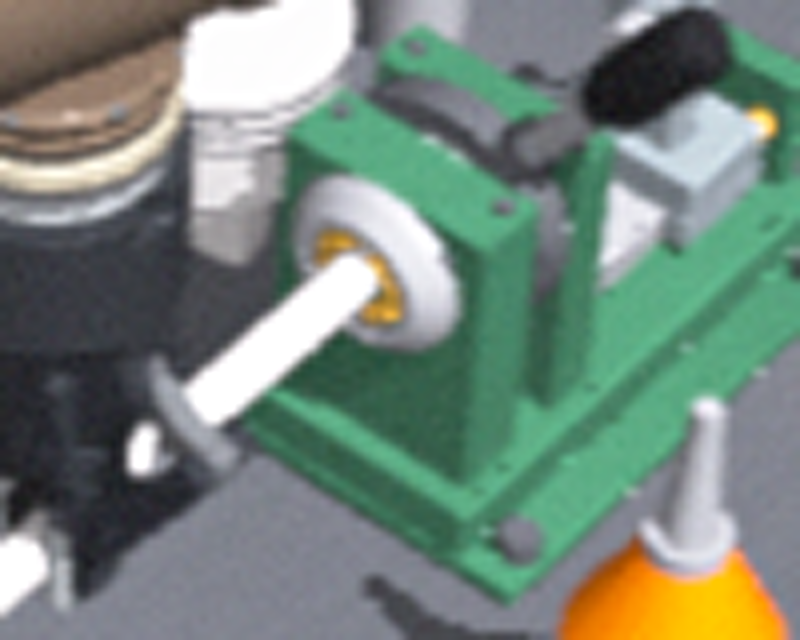

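The bar is entering freely. The tool is tilted 0.7°, so I add a small z to keep the travel level.

Request:
arm_command:
  commands:
    - {"x":0.6,"y":0,"z":0.05,"wx":0,"wy":0,"wz":0}
    - {"x":1.3,"y":0,"z":0.06,"wx":0,"wy":0,"wz":0}
    - {"x":2,"y":0,"z":0.07,"wx":0,"wy":0,"wz":0}
    - {"x":2.7,"y":0,"z":0.08,"wx":0,"wy":0,"wz":0}
    - {"x":3.4,"y":0,"z":0.09,"wx":0,"wy":0,"wz":0}

```text
time: 13.8
ee_pos: [0.532, -0.0165, 0.0905]
ee_rot: [-0.005, 0.697, 0.717, 0.004]
contact_force: [-0.3, -0.4, -3.0]
gripper_width: 0.0132
```

Request:
arm_command:
  commands:
    - {"x":0.6,"y":0,"z":0.01,"wx":0,"wy":0,"wz":0}
    - {"x":1.2,"y":0,"z":0.02,"wx":0,"wy":0,"wz":0}
    - {"x":1.8,"y":0,"z":0.03,"wx":0,"wy":0,"wz":0}
    - {"x":2.4,"y":0,"z":0.04,"wx":0,"wy":0,"wz":0}
    - {"x":3,"y":0,"z":0.04,"wx":0,"wy":0,"wz":0}

```text
time: 14.42
ee_pos: [0.5311, 0.0139, 0.0904]
ee_rot: [-0.005, 0.697, 0.717, 0.004]
contact_force: [-0.2, 0.9, -2.9]
gripper_width: 0.0131
```

```bash
python3 m.py .529 .052 .0895 91.55
python3 - <<'E'
from h import *
from workcell import *
c=camera("scene");np.savez("pics/s6.npz",**c);crop(c,(280,180,400,280),6,"s6")
c=camera("wrist");cv2.imwrite("pics/w8.png",c["img"][:,:,::-1])
E
```

```text
t14.43 pos [0.5311 0.0139 0.0904] psi 91.62 F [-0.2  0.9 -2.9] M [-0.2  -0.01 -0.05] w 0.0131
shift cm [ 3.82 -0.11  0.14] turn [-0.11 -0.75  0.07]
```

View pics/s6.png

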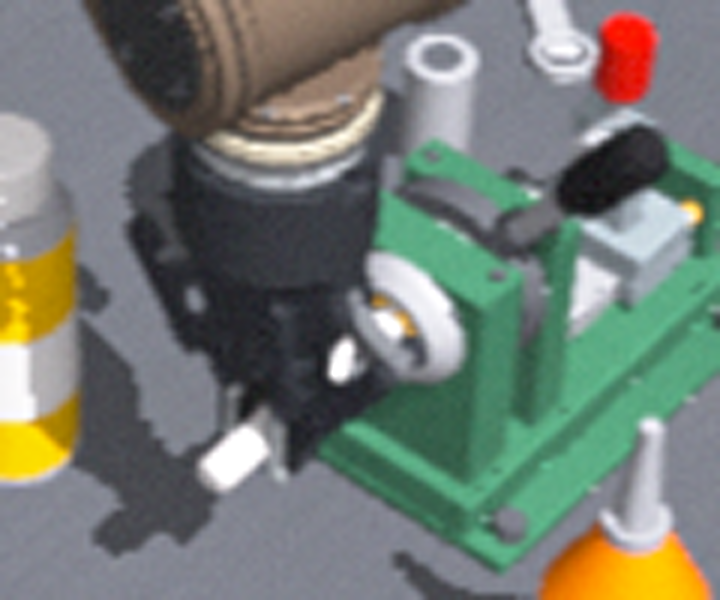

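View pics/w8.png

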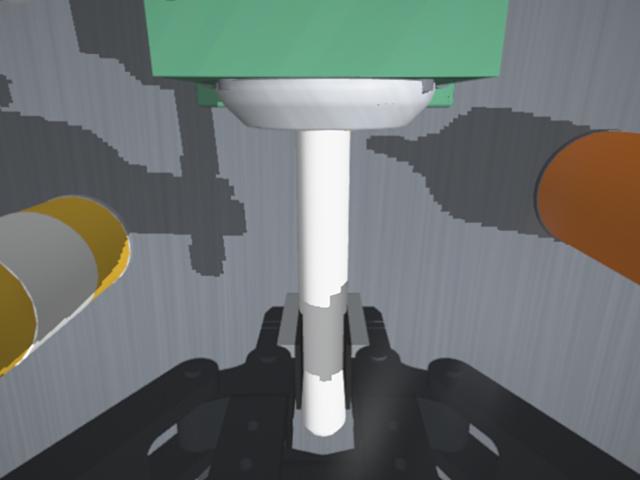

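The bar is about 97 mm in, running straight into the nose (bar u 299–350 under the ring at v≈128). About 37 mm remain.

Request:
arm_command:
  commands:
    - {"x":0.6,"y":0,"z":0.01,"wx":0,"wy":0,"wz":0}
    - {"x":1.2,"y":0,"z":0.02,"wx":0,"wy":0,"wz":0}
    - {"x":1.8,"y":0,"z":0.03,"wx":0,"wy":0,"wz":0}
    - {"x":2.4,"y":0,"z":0.03,"wx":0,"wy":0,"wz":0}
    - {"x":2.9,"y":0,"z":0.04,"wx":0,"wy":0,"wz":0}

```text
time: 15.15
ee_pos: [0.5302, 0.0435, 0.0904]
ee_rot: [-0.005, 0.697, 0.717, 0.004]
contact_force: [-0.8, 0.3, -3.1]
gripper_width: 0.0133
```

Request:
arm_command:
  commands:
    - {"x":0.2,"y":0,"z":0,"wx":0,"wy":0,"wz":0}
    - {"x":0.4,"y":0,"z":0,"wx":0,"wy":0,"wz":0}
    - {"x":0.5,"y":0,"z":0,"wx":0,"wy":0,"wz":0}

```text
time: 15.52
ee_pos: [0.5301, 0.0485, 0.0905]
ee_rot: [-0.005, 0.697, 0.717, 0.004]
contact_force: [0.5, 0.6, -3.1]
gripper_width: 0.0132
```

Request:
arm_command:
  commands:
    - {"x":0.2,"y":0,"z":0,"wx":0,"wy":0,"wz":0}
    - {"x":0.4,"y":0,"z":0,"wx":0,"wy":0,"wz":0}
    - {"x":0.4,"y":0,"z":0,"wx":0,"wy":0,"wz":0}

```text
time: 15.9
ee_pos: [0.5305, 0.05, 0.0909]
ee_rot: [-0.003, 0.696, 0.718, 0.002]
contact_force: [0.2, -9.3, -1.6]
gripper_width: 0.0129
```

Contact with the stop: −9 N at y=0.050, where 0.0505 was expected. I'll check the picture, then release.

Run:
```python
from h import *
from workcell import *
c=camera("wrist");np.savez("pics/w9.npz",**c);cv2.imwrite("pics/w9.png",c["img"][:,:,::-1])
c=camera("top");np.savez("pics/t5.npz",**c)
crop(c,(180,190,300,290),6,"t5")
```

```text
(no output)
```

View pics/w9.png

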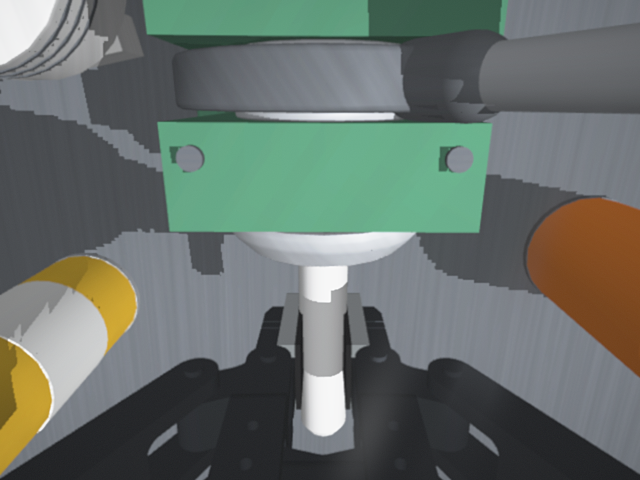

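View pics/t5.png

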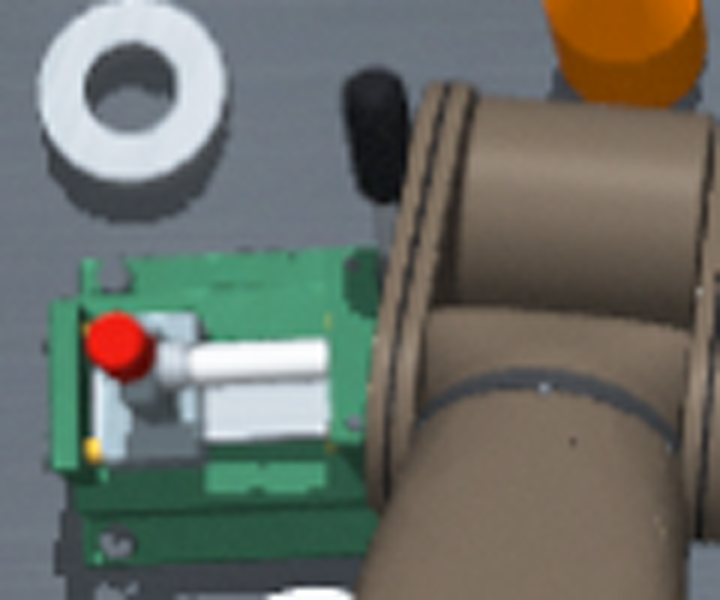

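The top view shows the bar end against the anvil at (185,360), with the stop still at the end bumpers. Releasing and backing out.

Request:
arm_command:
  commands:
    - {"x":0,"y":0,"z":0,"wx":0,"wy":0,"wz":0}
    - {"x":0,"y":0,"z":0,"wx":0,"wy":0,"wz":0}
    - {"x":0,"y":0,"z":0,"wx":0,"wy":0,"wz":0}
    - {"x":0,"y":0,"z":0,"wx":0,"wy":0,"wz":0}
  grip: 5

```text
time: 16.5
ee_pos: [0.5305, 0.0503, 0.091]
ee_rot: [-0.003, 0.696, 0.718, 0.002]
contact_force: [0.4, 0.9, 0.5]
gripper_width: 0.0498
```

Request:
arm_command:
  commands:
    - {"x":0,"y":0,"z":-1.5,"wx":0,"wy":0,"wz":0}
    - {"x":0,"y":0,"z":-4,"wx":0,"wy":0,"wz":0}
    - {"x":-1,"y":0,"z":-8,"wx":0,"wy":-0.7,"wz":0}
    - {"x":-2,"y":0,"z":-13,"wx":0,"wy":-0.7,"wz":0}
    - {"x":-2,"y":0,"z":-18,"wx":0,"wy":-0.7,"wz":0}

```text
time: 17.12
ee_pos: [0.5313, 0.0285, 0.2736]
ee_rot: [0.002, 0.696, 0.718, -0.001]
contact_force: [1.1, -0.2, -1.0]
gripper_width: 0.05
```

```bash
python3 - <<'E'
from h import *
from workcell import *
c=camera("wrist");np.savez("pics/w10.npz",**c);cv2.imwrite("pics/w10.png",c["img"][:,:,::-1])
c=camera("scene");np.savez("pics/s7.npz",**c);crop(c,(280,160,420,270),5,"s7")
E
python3 m.py .63 .132 .27 91.55
```

```text
t17.23 pos [0.5348 0.0284 0.28  ] psi 91.76 F [ 0.1 -0.2  0.7] M [-0.03 -0.04 -0.02] w 0.0501
shift cm [10.07  9.82  1.07] turn [0.8  0.37 0.21]
```

View pics/w10.png

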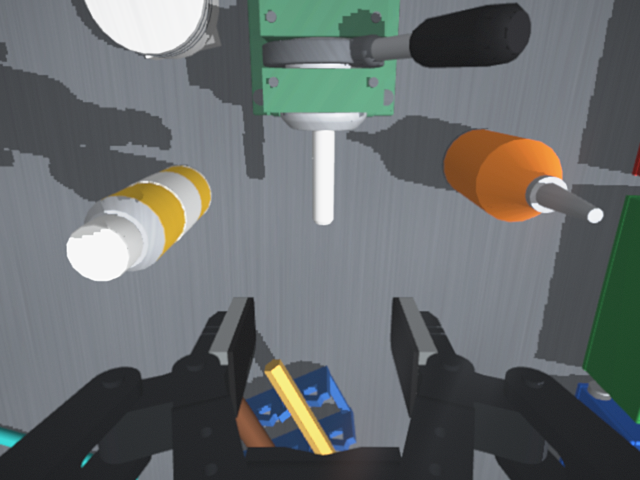

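View pics/s7.png

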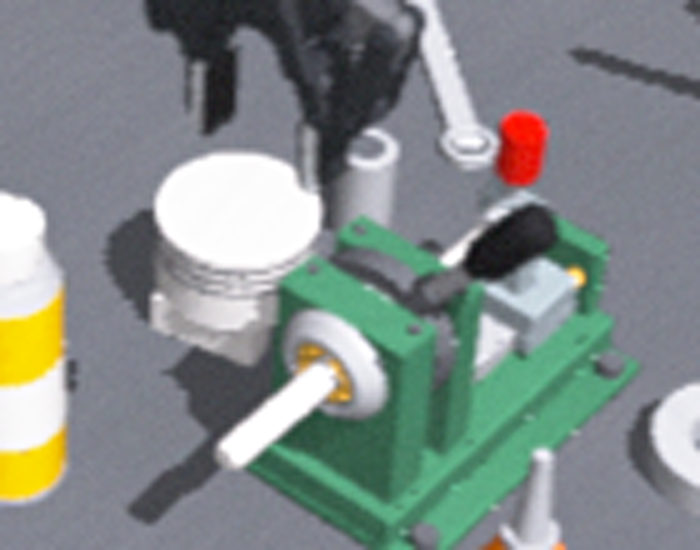

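The bar stands out of the collet and the stop and lever are unchanged. Now closed fingers go to the outer (+x) side of the lever.

Request:
arm_command:
  commands:
    - {"x":2,"y":3,"z":-1,"wx":0.8,"wy":0.4,"wz":0.2}
    - {"x":5,"y":7,"z":-1,"wx":0.8,"wy":0.4,"wz":0.2}
    - {"x":8,"y":11,"z":-1,"wx":0.8,"wy":0.4,"wz":0.2}
    - {"x":10.2,"y":12.5,"z":-1,"wx":0.8,"wy":0.4,"wz":0.2}
    - {"x":10.2,"y":12.5,"z":-1,"wx":0.8,"wy":0.4,"wz":0.2}
  grip: 0

```text
time: 17.85
ee_pos: [0.6567, 0.1357, 0.2906]
ee_rot: [-0.001, 0.697, 0.717, -0.0]
contact_force: [-0.0, 0.1, -0.7]
gripper_width: 0.0004
```

```bash
python3 m.py .655 .135 .195 91.55
python3 - <<'E'
from h import *
from workcell import *
c=camera("scene");np.savez("pics/s8.npz",**c);crop(c,(280,130,440,270),5,"s8")
E
```

```text
t17.85 pos [0.6567 0.1357 0.2906] psi 91.69 F [-0.   0.1 -0.7] M [-0.01  0.01  0.01] w 0.0004
shift cm [-0.07 -0.16  9.56] turn [-0.05 -0.03  0.14]
```

View pics/s8.png

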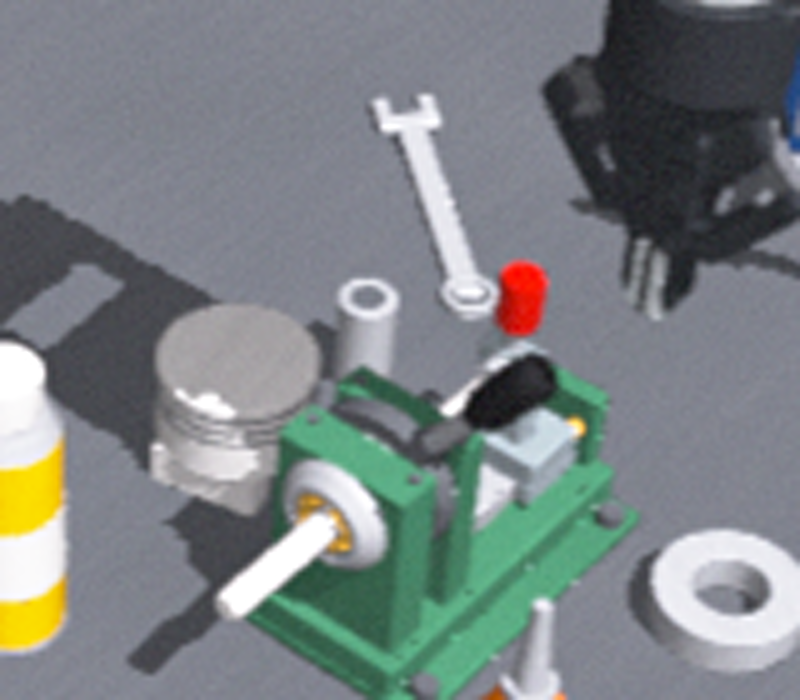

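Request:
arm_command:
  commands:
    - {"x":0,"y":-0.1,"z":4,"wx":0,"wy":0,"wz":0.1}
    - {"x":0,"y":-0.1,"z":8,"wx":0,"wy":0,"wz":0.1}
    - {"x":0,"y":-0.1,"z":9.8,"wx":0,"wy":0,"wz":0.1}
    - {"x":0,"y":-0.1,"z":9.8,"wx":0,"wy":0,"wz":0.1}

```text
time: 18.4
ee_pos: [0.6541, 0.1341, 0.1916]
ee_rot: [-0.001, 0.698, 0.716, -0.001]
contact_force: [-0.3, 0.9, 0.1]
gripper_width: -0.0003
```

Request:
arm_command:
  commands:
    - {"x":0,"y":-0.8,"z":0,"wx":0,"wy":0,"wz":0}
    - {"x":0,"y":-1.6,"z":0,"wx":0,"wy":0,"wz":0}
    - {"x":0,"y":-2.4,"z":-0.3,"wx":0,"wy":0,"wz":0}
    - {"x":0,"y":-3.2,"z":-0.6,"wx":0,"wy":0,"wz":0}
    - {"x":0,"y":-4,"z":-0.9,"wx":0,"wy":0,"wz":0}

```text
time: 19.02
ee_pos: [0.6172, 0.1331, 0.2045]
ee_rot: [0.003, 0.698, 0.716, 0.003]
contact_force: [7.7, 1.3, 4.9]
gripper_width: 0.0002
```

```bash
python3 m.py .555 .132 .215 91.55
python3 - <<'E'
from h import *
from workcell import *
c=camera("scene");np.savez("pics/s9.npz",**c);crop(c,(280,130,440,270),5,"s9")
E
```

```text
t19.02 pos [0.6172 0.1331 0.2045] psi 91.49 F [7.7 1.3 4.9] M [ 0.04 -1.06  0.01] w 0.0002
shift cm [ 0.05 -6.21 -1.09] turn [ 0.45 -0.02 -0.06]
```

View pics/s9.png

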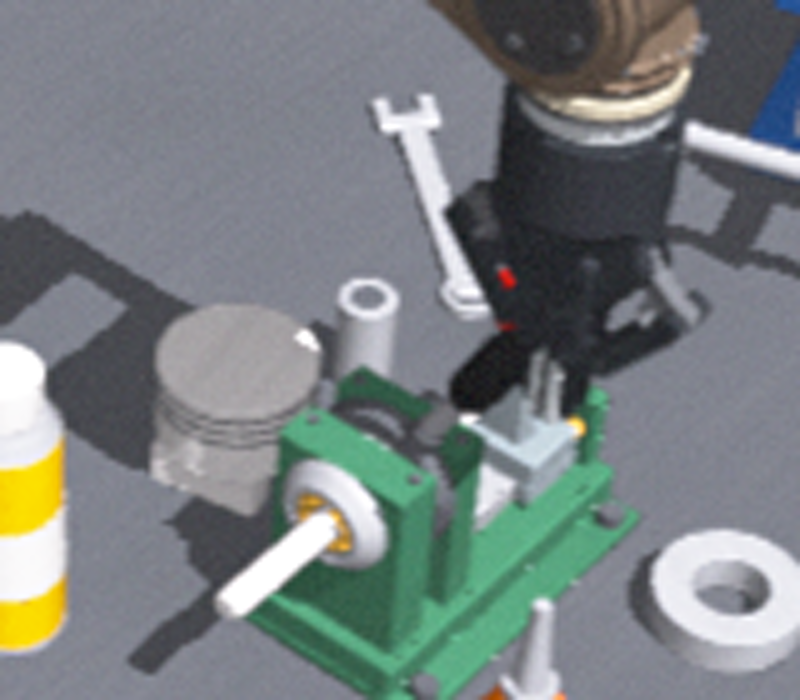

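The lever is moving: it is now steeper, with about 9 N of contact. Continuing along the arc, slightly higher.

Request:
arm_command:
  commands:
    - {"x":0,"y":-0.8,"z":-0.7,"wx":0.4,"wy":0,"wz":0}
    - {"x":0,"y":-1.6,"z":-1.2,"wx":0.4,"wy":0,"wz":0}
    - {"x":0,"y":-2.6,"z":-1.5,"wx":0.4,"wy":0,"wz":0}
    - {"x":0,"y":-3.6,"z":-1.5,"wx":0.4,"wy":0,"wz":0}
    - {"x":0,"y":-4.6,"z":-1.5,"wx":0.4,"wy":0,"wz":0}

```text
time: 19.7
ee_pos: [0.5696, 0.1319, 0.22]
ee_rot: [-0.0, 0.698, 0.716, -0.0]
contact_force: [3.4, -0.3, 2.3]
gripper_width: -0.0001
```

```bash
python3 m.py .535 .132 .215 91.55
python3 - <<'E'
from h import *
from workcell import *
c=camera("scene");np.savez("pics/s10.npz",**c);crop(c,(280,130,440,270),5,"s10")
E
```

```text
t19.70 pos [0.5696 0.1319 0.22  ] psi 91.51 F [ 3.4 -0.3  2.3] M [ 0.01 -0.47 -0.04] w -0.0001
shift cm [ 0.1  -3.46  0.5 ] turn [-0.01  0.   -0.04]
```

View pics/s10.png

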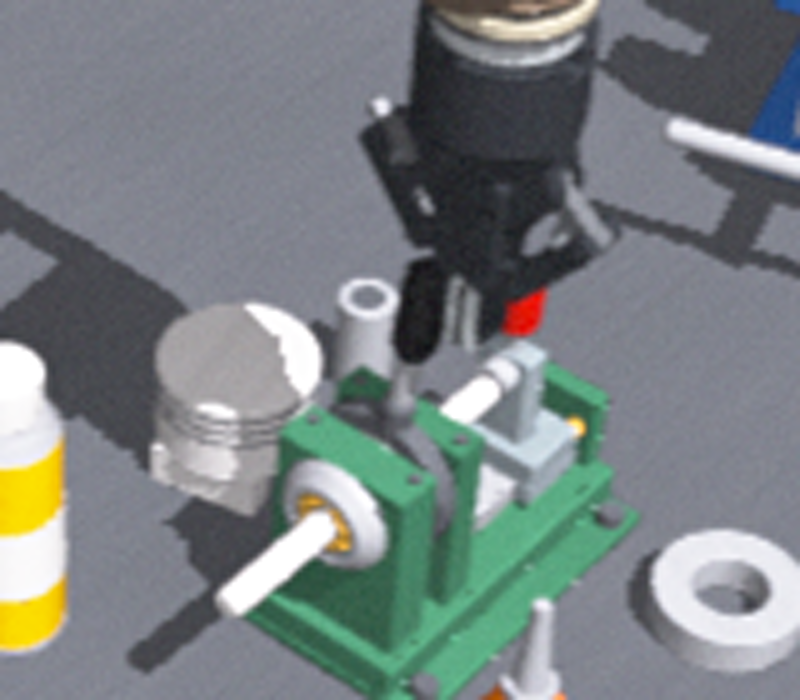

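The lever is just about upright at force ~4 N. Continuing over.

Request:
arm_command:
  commands:
    - {"x":0,"y":-1,"z":0.3,"wx":0,"wy":0,"wz":0}
    - {"x":0,"y":-2,"z":0.6,"wx":0,"wy":0,"wz":0}
    - {"x":0,"y":-3,"z":0.8,"wx":0,"wy":0,"wz":0}
    - {"x":0,"y":-4,"z":1,"wx":0,"wy":0,"wz":0}
    - {"x":0,"y":-5,"z":1.2,"wx":0,"wy":0,"wz":0}

```text
time: 20.38
ee_pos: [0.5174, 0.1306, 0.2075]
ee_rot: [-0.001, 0.698, 0.716, -0.001]
contact_force: [2.4, 0.2, 2.1]
gripper_width: 0.0
```

Request:
arm_command:
  commands:
    - {"x":0,"y":-0.5,"z":0.1,"wx":0,"wy":0,"wz":0}
    - {"x":0,"y":-1,"z":0.2,"wx":0,"wy":0,"wz":0}
    - {"x":0,"y":-1.5,"z":0.4,"wx":0,"wy":0,"wz":0}

```text
time: 20.75
ee_pos: [0.502, 0.1302, 0.2032]
ee_rot: [-0.001, 0.698, 0.716, -0.001]
contact_force: [1.9, 0.1, 0.9]
gripper_width: 0.0003
```

```bash
python3 m.py .495 .132 .205 91.55
python3 - <<'E'
from h import *
from workcell import *
c=camera("scene");np.savez("pics/s11.npz",**c);crop(c,(280,130,440,270),5,"s11")
E
```

```text
t20.75 pos [0.502  0.1302 0.2032] psi 91.53 F [1.9 0.1 0.9] M [ 0.03 -0.32  0.05] w 0.0003
shift cm [ 0.19 -0.7  -0.18] turn [-0.2   0.01 -0.02]
```

View pics/s11.png

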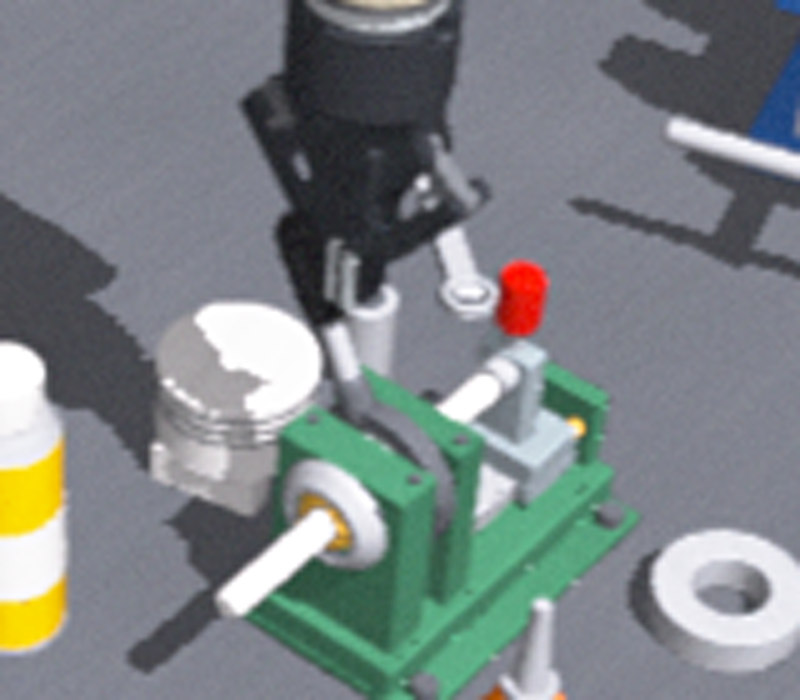

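It leans over to −x now and the force is still low. Creeping on until the stop.

Request:
arm_command:
  commands:
    - {"x":0,"y":-0.5,"z":0,"wx":0,"wy":0,"wz":0}
    - {"x":0,"y":-1,"z":0.1,"wx":0,"wy":0,"wz":0}

```text
time: 21.05
ee_pos: [0.4912, 0.13, 0.2017]
ee_rot: [-0.001, 0.698, 0.717, -0.002]
contact_force: [3.3, -0.5, -0.3]
gripper_width: -0.0
```

Request:
arm_command:
  commands:
    - {"x":0,"y":-0.4,"z":0,"wx":0,"wy":0,"wz":0}
    - {"x":0,"y":-0.8,"z":0.1,"wx":0,"wy":0,"wz":0}

```text
time: 21.3
ee_pos: [0.489, 0.1298, 0.2032]
ee_rot: [0.005, 0.698, 0.716, 0.006]
contact_force: [21.9, 1.1, -3.7]
gripper_width: 0.0003
```

Request:
arm_command:
  commands:
    - {"x":0,"y":-0.3,"z":0,"wx":0,"wy":0,"wz":0}
    - {"x":0,"y":-0.6,"z":0,"wx":0,"wy":0,"wz":0}

```text
time: 21.55
ee_pos: [0.4881, 0.1297, 0.2055]
ee_rot: [0.011, 0.698, 0.716, 0.012]
contact_force: [17.6, 1.3, -2.0]
gripper_width: -0.0003
```

```bash
python3 m.py .495 .132 .205 91.55
python3 - <<'E'
from h import *
from workcell import *
c=camera("scene");np.savez("pics/s12.npz",**c);crop(c,(280,130,440,270),5,"s12")
E
```

```text
t21.55 pos [0.4881 0.1297 0.2055] psi 91.47 F [17.6  1.3 -2. ] M [ 0.13 -2.84 -0.02] w -0.0003
shift cm [0.22 0.7  0.07] turn [ 1.83 -0.05 -0.08]
```

View pics/s12.png

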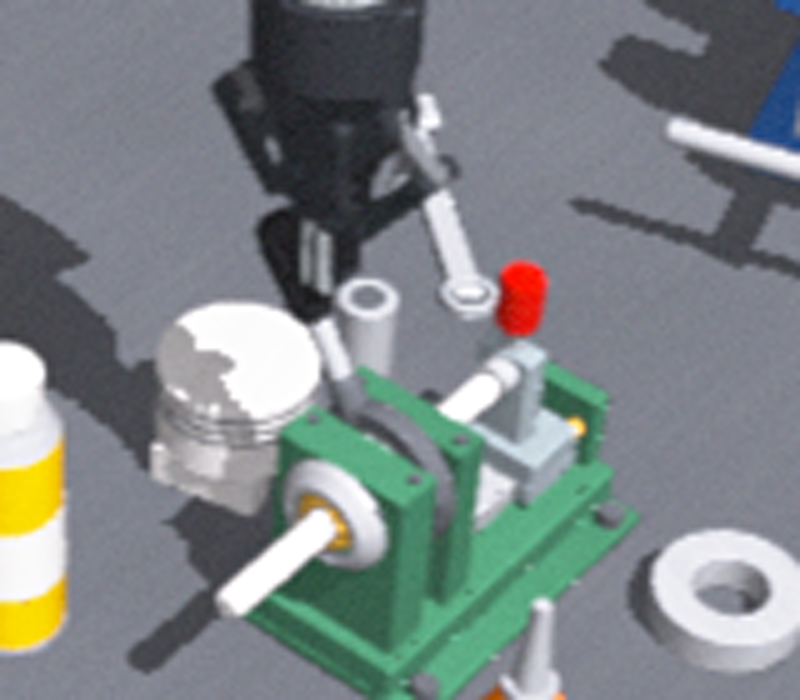

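The force jumped to ~20 N, so the lever is at its stop. Backing off and verifying.

Request:
arm_command:
  commands:
    - {"x":0,"y":1,"z":0,"wx":0,"wy":0,"wz":0}
    - {"x":0,"y":3,"z":-2,"wx":1.8,"wy":0,"wz":0}
    - {"x":0,"y":5,"z":-6,"wx":1.8,"wy":0,"wz":0}
    - {"x":-3,"y":5,"z":-10,"wx":1.8,"wy":0,"wz":0}
    - {"x":-7,"y":5,"z":-13,"wx":1.8,"wy":0,"wz":0}

```text
time: 22.22
ee_pos: [0.5351, 0.0607, 0.3383]
ee_rot: [-0.001, 0.697, 0.717, -0.0]
contact_force: [-0.2, 0.0, 0.3]
gripper_width: 0.0002
```

Request:
arm_command:
  commands:
    - {"x":-5,"y":0,"z":-1,"wx":0,"wy":0,"wz":0}
    - {"x":-8,"y":0,"z":-1,"wx":0,"wy":0,"wz":0}
    - {"x":-8,"y":0,"z":-1,"wx":0,"wy":0,"wz":0}

```text
time: 22.6
ee_pos: [0.5366, -0.0207, 0.3474]
ee_rot: [-0.002, 0.698, 0.716, -0.001]
contact_force: [0.3, -0.2, -0.7]
gripper_width: -0.0
```

Run:
```python
from h import *
from workcell import *
np.set_printoptions(precision=4,suppress=True)
s=get_state();print(s["time"],s["ee_pos"],s["contact_force"])
c=camera("scene");np.savez("pics/s13.npz",**c);cv2.imwrite("pics/s13.png",c["img"][:,:,::-1])
t=camera("top");np.savez("pics/t13.npz",**t);crop(t,(170,160,330,340),4,"t13c")
w=camera("wrist");np.savez("pics/w13.npz",**w);cv2.imwrite("pics/w13.png",w["img"][:,:,::-1])
for n,c in(("s",c),("t",t),("w",w)):
    W=cloud(c);I=cv2.cvtColor(c["img"],cv2.COLOR_RGB2HSV).astype(int);H,S,V=I[...,0],I[...,1],I[...,2]
    m=(V<60)&(abs(W[...,1]-.132)<.017)&(W[...,0]>.43)&(W[...,0]<.64)&(W[...,2]>.15)&(W[...,2]<.24)
    b=W[m]
    if len(b)>10:
        U=np.linalg.svd(b-b.mean(0),full_matrices=False)[2][0];print(n,len(b),b.mean(0),"lean from centroid",np.arctan2(b.mean(0)[0]-.5274,b.mean(0)[2]-.105),"svd",np.arctan(U[0]/U[2]))
    P=W[((H<8)|(H>172))&(S>150)&(W[...,2]>.158)&(abs(W[...,0]-.525)<.04)&(W[...,1]>.15)]
    if len(P)>10: print(n,"red",cv2.minEnclosingCircle(P[:,:2].astype(np.float32)*1000))
```

```text
22.6 [ 0.5366 -0.0207  0.3474] [ 0.2825 -0.2197 -0.7123]
s 166 [0.472  0.1244 0.2089] lean from centroid -0.4893364487629369 svd -0.6088396476269685
s red ((514.373046875, 860.9620971679688), 638.2820434570312)
t 156 [0.4638 0.1311 0.2192] lean from centroid -0.5079036894420189 svd -0.7976865656492707
t red ((524.5008544921875, 238.85205078125), 12.308052062988281)
```

View pics/s13.png

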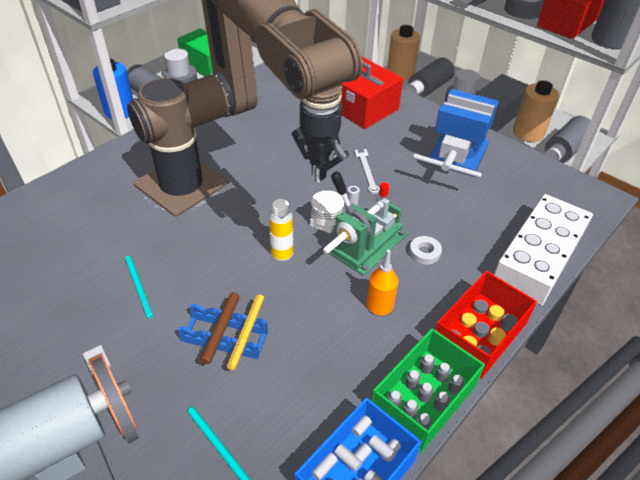

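View pics/t13c.png

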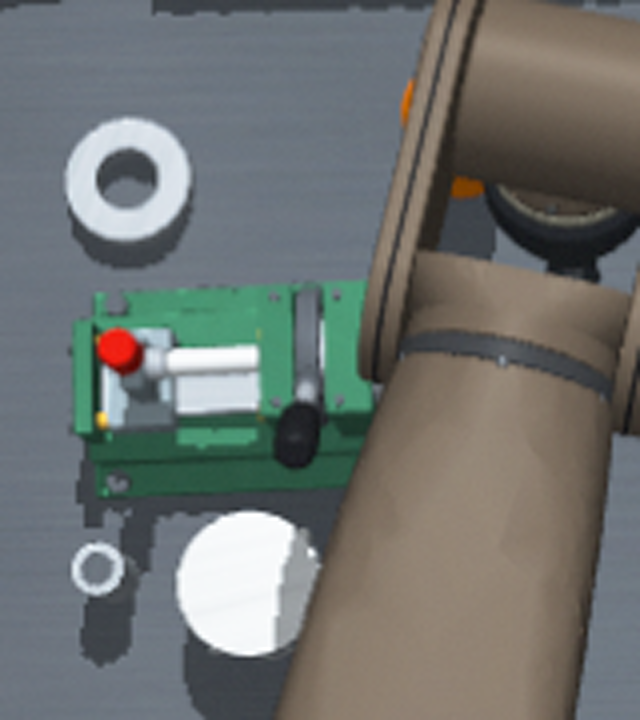

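View pics/w13.png

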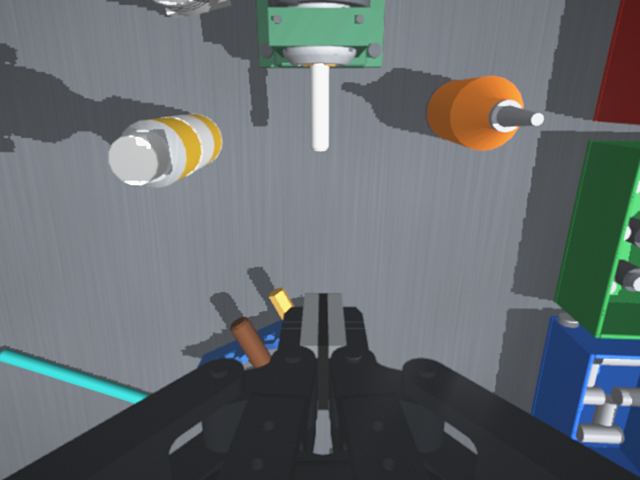

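Run:
```python
from h import *
c=load("s13")
box=(315,165,415,245);k=8
im=cv2.resize(c["img"][box[1]:box[3],box[0]:box[2],::-1],None,fx=k,fy=k,interpolation=cv2.INTER_CUBIC)
def P(p):
    a=proj(c,p);return (int((a[0]-box[0]+.5)*k),int((a[1]-box[1]+.5)*k))
for th,col in((-.55,(0,255,0)),(-.45,(0,0,255))):
    f=lambda r:np.array([.5274+r*np.sin(th),.132+.027*r*np.sin(th),.105+r*np.cos(th)])
    cv2.line(im,P(f(.0)),P(f(.142)),col,1);cv2.circle(im,P(f(.142)),3,col,-1);cv2.circle(im,P(f(.088)),3,col,-1)
cv2.imwrite("pics/ov13.png",im)
w=load("w13");W=cloud(w);I=cv2.cvtColor(w["img"],cv2.COLOR_RGB2HSV).astype(int)
b=W[(I[...,1]<40)&(I[...,2]>110)&(abs(W[...,0]-.53)<.015)&(W[...,2]>.1)&(W[...,2]<.12)&(W[...,1]<.08)]
print("bar rear y",b[:,1].min(),"top z",np.percentile(b[:,2],90),"x",b[:,0].mean())
```

```text
bar rear y 0.013976127866298167 top z 0.11317103145082674 x 0.529645371461215
```

View pics/ov13.png

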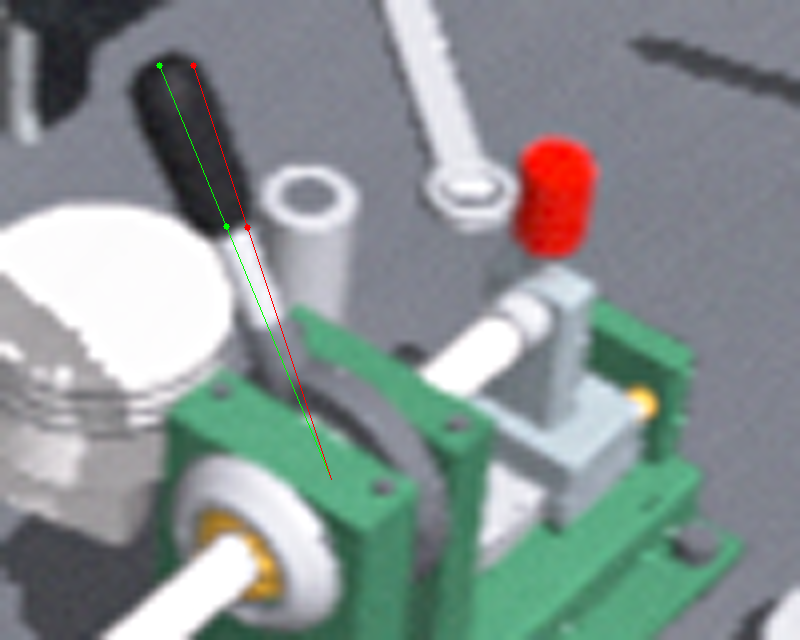

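The overlay is ambiguous between 0.50 and 0.55 rad. I'll fit the grip silhouette in both the known open state and the present state to calibrate.

Run:
```python
from h import *
from scipy.optimize import minimize
def fit(n,th0,off=True):
    c=load(n);I=cv2.cvtColor(c["img"],cv2.COLOR_RGB2HSV).astype(int);W=cloud(c)
    m=(I[...,2]<62)&(W[...,2]>.15)&(abs(W[...,1]-.132)<.025)&(W[...,0]>.42)&(W[...,0]<.65)&(W[...,2]<.245)
    m=cv2.morphologyEx(m.astype(np.uint8),cv2.MORPH_OPEN,np.ones((3,3)))
    nl,l,st,_=cv2.connectedComponentsWithStats(m);k=1+np.argmax(st[1:,4]);m=l==k
    a=np.linspace(0,2*np.pi,24)
    def render(th,dy,dx):
        ax=np.array([np.sin(th),.027*np.sin(th),np.cos(th)]);e1=np.array([np.cos(th),0,-np.sin(th)]);e2=np.array([0,1,0])
        pts=[]
        for r,rad in((.088,.010),(.091,.012),(.139,.012),(.142,.010)):
            for t in a: pts.append(proj(c,np.array([.5274+dx,.132+dy,.105])+ax*r+rad*(np.cos(t)*e1+np.sin(t)*e2)))
        h=cv2.convexHull((np.array(pts)*16+8).astype(np.int32))
        im=np.zeros((480,640),np.uint8);cv2.fillConvexPoly(im,h,1,shift=4);return im>0
    best=[]
    for dx in (-.002,-.001,0,.001,.002):
     for dy in np.arange(-.004,.0061,.001):
      for th in np.arange(th0-.25,th0+.25,.02):
        q=render(th,dy,dx);best.append(((q&m).sum()/(q|m).sum(),th,dy,dx))
    best.sort(reverse=True);print(n,m.sum(),[tuple(np.round(b,3)) for b in best[:5]])
fit("s8",.65);fit("s13",-.55);fit("t4",.65);fit("t13",-.55)
```

```text
s8 158 [(np.float64(0.684), np.float64(0.58), np.float64(-0.002), np.float64(0.0)), (np.float64(0.68), np.float64(0.6), np.float64(0.005), np.float64(-0.001)), (np.float64(0.678), np.float64(0.62), np.float64(0.004), np.float64(-0.002)), (np.float64(0.678), np.float64(0.6), np.float64(-0.001), np.float64(-0.002)), (np.float64(0.675), np.float64(0.62), np.float64(0.0), np.float64(-0.002))]
s13 153 [(np.float64(0.584), np.float64(-0.64), np.float64(0.005), np.float64(0.002)), (np.float64(0.582), np.float64(-0.62), np.float64(0.005), np.float64(-0.002)), (np.float64(0.582), np.float64(-0.62), np.float64(0.004), np.float64(0.002)), (np.float64(0.578), np.float64(-0.64), np.float64(0.006), np.float64(-0.002)), (np.float64(0.578), np.float64(-0.66), np.float64(0.006), np.float64(0.001))]
t4 200 [(np.float64(0.749), np.float64(0.56), np.float64(0.002), np.float64(0.002)), (np.float64(0.746), np.float64(0.56), np.float64(0.002), np.float64(0.001)), (np.float64(0.745), np.float64(0.58), np.float64(0.005), np.float64(0.002)), (np.float64(0.743), np.float64(0.58), np.float64(0.004), np.float64(0.002)), (np.float64(0.741), np.float64(0.62), np.float64(0.003), np.float64(-0.002))]
t13 158 [(np.float64(0.786), np.float64(-0.5), np.float64(0.003), np.float64(-0.002)), (np.float64(0.782), np.float64(-0.52), np.float64(0.003), np.float64(0.0)), (np.float64(0.782), np.float64(-0.52), np.float64(0.003), np.float64(-0.002)), (np.float64(0.778), np.float64(-0.52), np.float64(0.003), np.float64(-0.001)), (np.float64(0.778), np.float64(-0.54), np.float64(0.003), np.float64(0.002))]
```

All checks agree. The lever's contact point matches 0.55 rad: closed fingers are about 12 mm thick, which predicts x=0.489, and 0.489 was measured at the hard stop. The bar stands out about 71 mm and the stop is at its end position. Handing in.

```bash
python3 -c "
from workcell import *
s=get_state();print(s['time'],s['contact_force'])
print(sign_off())"
```

```text
22.75 [ 0.30909774 -0.21377916  0.17091243]
the job is handed in; nothing more can be done
None
```

The fixture is set up as asked and the job was handed in at 22.75 s, with the gripper clear of everything.

- **Length stop:** I slid the red grip back until it met the end stop at about 18 N. The camera measured 49.7 mm of travel out of 50.
- **Bar:** The silver round bar went through the open collet with almost no side force until it met the stop at about 9 N. Afterwards about 71 mm stood out of the mouth (70 mm expected), and the top picture shows its end against the stop face.
- **Lever:** I pushed the black grip over with closed fingers until the force jumped from about 3 N to about 20 N at its stop.

The camera readings of the lever's final angle disagreed, at about 0.52 rad from the top and 0.63 rad from the scene camera (0.55 rad expected). I relied on the force jump and the contact position, which fits 0.55 rad if the closed fingers are about 12 mm thick, as the wrist picture suggests.

The other two bars and the bench items look undisturbed in the last pictures.

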